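Free the crusted hub clamp, refit the sample disc and load the samples

TASK

Get the sample changer ready for its next run: its hub clamp was left shut and the blue knob on top has seized with dried buffer, so rock the knob back and forth until it breaks free and turn it anticlockwise as far as it goes, which draws in the three jaws. Then put the washed sample disc over the hub, turn it until it drops fully home over the three drive pins, and turn the knob back clockwise to its starting position so that the jaws lie over the disc's collar. Stand every sample beaker from the green mat in a well of the disc, one to a well, and leave the other things on the bench where they are.

Things in the scene. Friction and masses are not known exactly. Their poses are not given: they have to be found in the camera images.
- changer: Sample changer, fixed: white round drum 224 mm across, 60 mm high. Origin on the hub axis at bench level, z up; axes as hub_seat. A 235 mm tall lift tower is joined to it on its +y side, 150 to 200 mm from the hub axis; its swung-out arm reaches to 285 mm.
- hub_seat (a point): On the hub axis, level with the aluminium drive flange (108 mm across) on which the disc finally sits, 70 mm above the bench. Z up. Three steel drive pins with round tips, 8 mm thick, 12 mm high, stand on the flange 40 mm from the axis at 0, 120 and 240 degrees from this frame's x. The hub post in the middle is 44.6 mm across, its top 43 mm above the seat.
- jaw0_tip (a point): Upper outer end of one of three steel jaws, spread at 60, 180 and 300 degrees round the hub, 46 to 52 mm above the seat, 10 mm wide, moved together by the knob. Shut: tips 31 mm from the axis, 2 mm above the collar of a seated disc. They move in 7.5 mm per rad of the knob; above 1.1 rad they are inside 23 mm and the disc passes over them.
- knob_grip (a point): On the hub axis 74 mm above the seat: grip point of the blue clamp knob, an upright bar 36 mm long along this frame's x, 13 mm thick along its y, from 56 to 80 mm above the seat (6 mm of it above this point). The frame turns with the knob. Grip across the thickness, fingertips not lower than 54 mm above the seat.
- clamp_knob (a joint): Knob angle, rad, anticlockwise positive from above; about 0 (shut) at the start, 1.30 open stop. Seized: it gives 0.14 to 0.21 rad each way to a hard stop. Forcing it one way does not help; strokes to both stops in turn loosen it, and on the 2nd or 3rd anticlockwise stroke it runs on past 0.3 and stays free. Then it turns against 0.1 to 0.4 N m and stays put.
- disc: Sample disc, lying right side up: grey plate 228 mm across, 10 mm thick, about 0.45 kg. Origin at the centre of its underside, z up. Three through holes 11 mm across, ringed in white, for the drive pins, 40 mm from the centre at 0, 120 and 240 degrees from its x; any of the three positions will do. Out of line it rides 12 mm too high on the pins; in line (2 degrees to spare) it drops onto the flange.
- collar_top (a point): Centre of the top of the disc's white round collar, 44 mm above the disc's underside: grip the collar from above. It is 62 mm across outside and rises 34 mm above the plate; its 48 mm bore passes over the knob, the drawn-in jaws and the hub post with 1.7 mm to spare all round. Six wells with blue rims stand round it.
- well0 (a point): Centre of the floor of well 0 of the disc, at 30 degrees from the disc's x axis, 10 mm above the disc's underside. The well is 44 mm wide inside, its rim 3 mm thick and 15 mm high above this point.
- well1 (a point): Centre of the floor of well 1 of the disc, at 90 degrees from the disc's x axis, 10 mm above the disc's underside. The well is 44 mm wide inside, its rim 3 mm thick and 15 mm high above this point.
- well2 (a point): Centre of the floor of well 2 of the disc, at 150 degrees from the disc's x axis, 10 mm above the disc's underside. The well is 44 mm wide inside, its rim 3 mm thick and 15 mm high above this point.
- well3 (a point): Centre of the floor of well 3 of the disc, at 210 degrees from the disc's x axis, 10 mm above the disc's underside. The well is 44 mm wide inside, its rim 3 mm thick and 15 mm high above this point.
- well4 (a point): Centre of the floor of well 4 of the disc, at 270 degrees from the disc's x axis, 10 mm above the disc's underside. The well is 44 mm wide inside, its rim 3 mm thick and 15 mm high above this point.
- well5 (a point): Centre of the floor of well 5 of the disc, at 330 degrees from the disc's x axis, 10 mm above the disc's underside. The well is 44 mm wide inside, its rim 3 mm thick and 15 mm high above this point.
- beaker0: Lidded sample beaker, white with a paper band and a yellow, orange or red lid: 38 mm across, 62 mm tall, about 90 g, heavy at the bottom. Origin at the centre of its underside, z up. Stands on the green mat (2 mm thick). From three to five are there; None if absent.
- beaker1: Lidded sample beaker, white with a paper band and a yellow, orange or red lid: 38 mm across, 62 mm tall, about 90 g, heavy at the bottom. Origin at the centre of its underside, z up. Stands on the green mat (2 mm thick). From three to five are there; None if absent.
- beaker2: Lidded sample beaker, white with a paper band and a yellow, orange or red lid: 38 mm across, 62 mm tall, about 90 g, heavy at the bottom. Origin at the centre of its underside, z up. Stands on the green mat (2 mm thick). From three to five are there; None if absent.
- beaker3: Lidded sample beaker, white with a paper band and a yellow, orange or red lid: 38 mm across, 62 mm tall, about 90 g, heavy at the bottom. Origin at the centre of its underside, z up. Stands on the green mat (2 mm thick). From three to five are there; None if absent.
- beaker4: Lidded sample beaker, white with a paper band and a yellow, orange or red lid: 38 mm across, 62 mm tall, about 90 g, heavy at the bottom. Origin at the centre of its underside, z up. Stands on the green mat (2 mm thick). From three to five are there; None if absent.
- buffer_bottle: Bystander: green bottle with a blue cap, 60 mm across, 130 mm tall. Origin at the centre of its underside. Leave it where it stands.
- reagent_jar: Bystander: jar with a white cap, 64 mm across, 75 mm tall. Origin at the centre of its underside. Leave it where it stands.
- wash_bottle: Bystander: white bottle with a red cap, 68 mm across, 160 mm tall. Origin at the centre of its underside. Leave it where it stands.
- waste_cup: Bystander: grey open cup, 76 mm across, 85 mm tall. Origin at the centre of its underside. Leave it where it stands.
- marker: Bystander: white pen with a green cap, 120 x 14 x 14 mm, lying. Origin at the centre of its underside. Leave it where it stands.
There are look-alikes about, which are no part of the job. Leave any black or grey look-alike of the beaker4 alone.

How it is judged (in metres and radians):
On the way, in this order (a step that is already met when the one before it is completed fails the run):
1. the knob has been rocked free and turned open, the jaws drawn in (value of joint clamp_knob above 1.1 rad), for 0.1 s.
2. the disc sits fully home on the flange, its holes over the three drive pins (horizontal distance between disc and hub_seat below 0.004 m and z of disc in the frame of hub_seat below 0.003 m and angle between disc's own z axis and vertical below 0.03 rad), for 0.3 s.
3. the knob is turned back and the jaws lie over the collar of the seated disc (all of step 2 and value of joint clamp_knob below 0.15 rad), for 0.2 s.
At the end, for the whole second after the job is handed in: The disc sits on the flange (centre within 4 mm of the hub axis, underside within 3 mm of the seat, level), the clamp knob is back within 0.15 rad of shut, and every beaker present stands upright on the floor of a well (within 6 mm of its centre, 4 mm in height), at rest (all of step 3 and linear speed of each of disc, beaker0, beaker1, beaker2, beaker3, beaker4 below 0.02 m/s and ((horizontal distance between beaker0 and well0 below 0.006 m and z of beaker0 in the frame of well0 between -0.004 and 0.004 m) or (horizontal distance between beaker0 and well1 below 0.006 m and z of beaker0 in the frame of well1 between -0.004 and 0.004 m) or (horizontal distance between beaker0 and well2 below 0.006 m and z of beaker0 in the frame of well2 between -0.004 and 0.004 m) or (horizontal distance between beaker0 and well3 below 0.006 m and z of beaker0 in the frame of well3 between -0.004 and 0.004 m) or (horizontal distance between beaker0 and well4 below 0.006 m and z of beaker0 in the frame of well4 between -0.004 and 0.004 m) or (horizontal distance between beaker0 and well5 below 0.006 m and z of beaker0 in the frame of well5 between -0.004 and 0.004 m)) and angle between each of beaker0, beaker1, beaker2, beaker3, beaker4's own z axis and vertical below 0.1 rad and ((horizontal distance between beaker1 and well0 below 0.006 m and z of beaker1 in the frame of well0 between -0.004 and 0.004 m) or (horizontal distance between beaker1 and well1 below 0.006 m and z of beaker1 in the frame of well1 between -0.004 and 0.004 m) or (horizontal distance between beaker1 and well2 below 0.006 m and z of beaker1 in the frame of well2 between -0.004 and 0.004 m) or (horizontal distance between beaker1 and well3 below 0.006 m and z of beaker1 in the frame of well3 between -0.004 and 0.004 m) or (horizontal distance between beaker1 and well4 below 0.006 m and z of beaker1 in the frame of well4 between -0.004 and 0.004 m) or (horizontal distance between beaker1 and well5 below 0.006 m and z of beaker1 in the frame of well5 between -0.004 and 0.004 m)) and ((horizontal distance between beaker2 and well0 below 0.006 m and z of beaker2 in the frame of well0 between -0.004 and 0.004 m) or (horizontal distance between beaker2 and well1 below 0.006 m and z of beaker2 in the frame of well1 between -0.004 and 0.004 m) or (horizontal distance between beaker2 and well2 below 0.006 m and z of beaker2 in the frame of well2 between -0.004 and 0.004 m) or (horizontal distance between beaker2 and well3 below 0.006 m and z of beaker2 in the frame of well3 between -0.004 and 0.004 m) or (horizontal distance between beaker2 and well4 below 0.006 m and z of beaker2 in the frame of well4 between -0.004 and 0.004 m) or (horizontal distance between beaker2 and well5 below 0.006 m and z of beaker2 in the frame of well5 between -0.004 and 0.004 m)) and ((horizontal distance between beaker3 and well0 below 0.006 m and z of beaker3 in the frame of well0 between -0.004 and 0.004 m) or (horizontal distance between beaker3 and well1 below 0.006 m and z of beaker3 in the frame of well1 between -0.004 and 0.004 m) or (horizontal distance between beaker3 and well2 below 0.006 m and z of beaker3 in the frame of well2 between -0.004 and 0.004 m) or (horizontal distance between beaker3 and well3 below 0.006 m and z of beaker3 in the frame of well3 between -0.004 and 0.004 m) or (horizontal distance between beaker3 and well4 below 0.006 m and z of beaker3 in the frame of well4 between -0.004 and 0.004 m) or (horizontal distance between beaker3 and well5 below 0.006 m and z of beaker3 in the frame of well5 between -0.004 and 0.004 m)) and ((horizontal distance between beaker4 and well0 below 0.006 m and z of beaker4 in the frame of well0 between -0.004 and 0.004 m) or (horizontal distance between beaker4 and well1 below 0.006 m and z of beaker4 in the frame of well1 between -0.004 and 0.004 m) or (horizontal distance between beaker4 and well2 below 0.006 m and z of beaker4 in the frame of well2 between -0.004 and 0.004 m) or (horizontal distance between beaker4 and well3 below 0.006 m and z of beaker4 in the frame of well3 between -0.004 and 0.004 m) or (horizontal distance between beaker4 and well4 below 0.006 m and z of beaker4 in the frame of well4 between -0.004 and 0.004 m) or (horizontal distance between beaker4 and well5 below 0.006 m and z of beaker4 in the frame of well5 between -0.004 and 0.004 m))); the robot touches nothing.
It fails at once if one of the bystanders is disturbed (moved by more than 5 cm) (distance of any of buffer_bottle, reagent_jar, wash_bottle, waste_cup, marker from where it was at the start of the episode above 0.05 m).
Of beaker0, beaker1, beaker2, beaker3, beaker4 only 3 to 5 are there at a start; the rules pass over those that are not, and their reading is None.
At some moment in a run one of disc, beaker0, beaker1, beaker2, beaker3, beaker4 may be knocked a few centimetres aside while the robot is not near it.
It also fails if it takes over 210 s, if anything falls off the work surface, if the arm or the gripper's body presses on something with over 40 N, if the wrist force passes 120 N, or if a joint passes its speed limit or range.

ROBOT

A 6-joint arm with a two-finger parallel gripper is mounted at the origin on the work surface. World frame = base frame: x ahead of the robot, y to its left, z up, the work surface at z = 0. Lengths are in mm, angles in rad, forces in N, time in s.
With the tool pointing down it reaches from about 275 to 725 mm from the base axis. Payload 5.6 kg.
Tool frame: the origin (TCP) lies at the centre of the arm's flange, where the gripper is bolted on; the fingertips stand 173 mm ahead of it and the grasp point (between the pads) lies 155 mm ahead of it; z points along the fingers, x is the direction in which the jaws open and shut, and the axes are right-handed (so a half turn about z gives the same grasp; the last joint's range is limited). The gripper opens to 85 mm and grips with 20 to 120 N. Pads are 22 mm wide; open, the fingers measure 114 mm over their backs; the gripper's body (76 mm by 85 mm) begins 54 mm behind the grasp point. The pads swing forward as they close: fully open they stand 13 mm farther back than shut.
Start: joints at [-0.851, 0.255, 0.108, 0, -1.424, -0.285], TCP at [231.694, -498.81, 404.683] pointing down, gripper open.
Joint ranges: [-2.95, 2.95], [-1.21, 1.97], [-1.09, 1.5], [-2.87, 1.71], [-2.94, -0.07], [-3.05, 3.05]. Speed limits (rad/s): [2.57, 2.57, 3.14, 3.14, 3.14, 3.14].

INTERFACE

Orientations are given as a unit quaternion [w, x, y, z].
In Python, from cell import env gives the robot as it stands.
- The arm moves only by the tool jog_arm, never from a script. Its argument "rows" is a list of rows, each an object of numbers: "tx", "ty", "tz": the shift along the tool's x, y, z in mm; "rx", "ry", "rz": the turn, a rotation vector about the tool's x, y, z in degrees; "jaw": the closure, from -1 (fully open) to 1 (shut). A call has 1 to 20 rows; each row is the pose to reach, as a shift and turn from the pose commanded when the call began, along the tool's axes at that moment; what a row does not reach only later rows make up. A row lasts 1/10 s, in which the tool goes at most 50 mm and 8.59 degrees, less where a joint would pass 70% of its speed; a pose out of reach is approached as far as the arm can. A call with a gripper value outside its range is refused whole. The fingers move at their own pace and stop on an object; "squeeze" is the grip in N (left out, the last holds). Time passes only in rows, so rows that repeat a pose let the fingers close. It gives the time, the measured TCP pose, the force and the opening at its end, in the units of the state.
- env.state(): the state, without advancing time (a new reading comes with each control period).
- env.grab_frame(name): name is "scene" or "top" or "wrist"; returns a dict with "pixels" (384x512x3 uint8, red, green, blue), "z_map" (384x512 float32, mm along the optical axis (not along the pixel's ray), 0 where there is no reading), "K" (3x3 intrinsics, pixels), "xyz" and "orientation" of the camera in the world. Camera axes: x right, y down, z forward; pixel columns grow to the right and rows downward; lengths in mm; the calibration is good to about 2 mm. A picture is of the moment at which its call begins.
- env.sign_off(): hands the job in, once; it reports no verdict.
Trained networks look in a picture, given as the dict that the camera call returned (one of the last four; its "shot" number tells which), for a name from the list of things; names that differ only in an ending like _2 or _b are one class to them, and where a whole thing is asked for, a point or a joint stands for the part that bears it (a point fixed in the world has none). Each returns a list of dicts, best first, with "score" (0 to 1); they miss things now and then, are a little off and sometimes report something else, mostly with a low value. They report only what shows in the picture. A call takes as long as a camera call. They do not tell look-alikes from the thing itself.
- env.silhouettes(picture, target): "pixels" (384x512 bool, what is visible of it).
- env.tip_of(picture, target): "centre" ([x, y, z] in mm, in the coordinates of the camera as it stood for that picture, good to about 4 mm: a listed point, or the origin of a listed thing).
The state is a dict: "t": time; "joints": joint angles; "dq": joint speeds; "joint_efforts": joint torques, N m; "tool_pos": TCP position; "tool_rot": TCP orientation; "force": force on the tool from outside, world axes, zero at the start; "torque": the same for the moment, N m; "width": finger opening in mm.
Only numpy, scipy, OpenCV 4.12 (cv2) and the standard library are available. Lean on these libraries where they do the work, as an engineer would, in place of code of your own. Each camera call takes 0.05 s, during which the arm holds its last target.

## Working session

There is one attempt and no reset: what is moved stays moved. The work goes in short steps, Python scripts to look and compute and a tool call to move; the robot and the scene stay as the last step left them, time stands still between calls to the robot, and variables do not carry over. Pictures are saved under pics/ and viewed, and the job is handed in when it is done.

Besides the shell and the picture viewer there is one more tool, called as a command line: name --argument value ..., lists and objects as JSON in quotes. jog_arm: Moves the arm, as the interface text tells. Its arguments: {"type":"object","properties":{"rows":{"type":"array"},"squeeze":{"type":"number"}},"required":["rows"]}

```bash
ls -la; mkdir -p pics
cat > h.py <<'E'
import numpy as np, cv2
from cell import env
from scipy.spatial.transform import Rotation as R
def rot(q): return R.from_quat([q[1],q[2],q[3],q[0]])
def cam2w(f,p): return rot(f['orientation']).apply(np.asarray(p,float))+np.array(f['xyz'])
def cloud(f,mask=None):
    z=f['z_map']; v,u=np.nonzero((z>0) if mask is None else (mask&(z>0)))
    K=np.array(f['K']); d=z[v,u]
    p=np.stack([(u-K[0,2])*d/K[0,0],(v-K[1,2])*d/K[1,1],d],1)
    return cam2w(f,p),u,v
def proj(f,p):
    q=rot(f['orientation']).inv().apply(np.asarray(p,float)-np.array(f['xyz'])); K=np.array(f['K'])
    return K[0,0]*q[...,0]/q[...,2]+K[0,2],K[1,1]*q[...,1]/q[...,2]+K[1,2]
def save(f,n,crop=None,s=1):
    im=f['pixels'][:,:,::-1]
    if crop: im=im[crop[1]:crop[3],crop[0]:crop[2]]
    im=cv2.resize(np.ascontiguousarray(im),None,fx=s,fy=s,interpolation=cv2.INTER_CUBIC); cv2.imwrite('pics/'+n,im)
E
python3 - <<'E'
from h import *
print(env.state())
for n in ['scene','top','wrist']:
    f=env.grab_frame(n); print(n,f['xyz'],f['orientation'],f['K'],f['shot']); save(f,n+'0.png')
    if n!='wrist':
        for t in ['changer','knob_grip','jaw0_tip','disc','collar_top','beaker0','well0','buffer_bottle','reagent_jar','wash_bottle','waste_cup','marker']:
            print(t,[(np.round(cam2w(f,d['centre']),0).tolist(),round(d['score'],2)) for d in env.tip_of(f,t)])
E
```

```text
total 12
drwxr-xr-x  3 agent agent 4096 Dec  7 02:40 .
drwxr-xr-x 23 root  root  4096 Dec  7 02:40 ..
drwxr-xr-x  2 agent agent 4096 Dec  7 02:40 pics
{'t': 0.0, 'joints': array([-8.51404164e-01,  2.55737886e-01,  1.07007290e-01, -4.80897264e-04,
       -1.42389517e+00, -2.84629758e-01]), 'dq': array([-0.0009294 ,  0.00075994,  0.00017976,  0.00141968,  0.00068958,
        0.00038031]), 'joint_efforts': array([ 3.54682939e-03, -3.86628842e+01,  2.37939566e+01,  5.36493570e+00,
       -6.12102667e-03, -1.12185990e-05]), 'tool_pos': array([ 231.66593952, -498.64480787,  403.80043856]), 'tool_rot': array([-8.11738147e-04,  5.37991077e-01,  8.42950003e-01,  4.84105229e-04]), 'force': array([ 0.05972631, -0.32602271,  0.01853886]), 'torque': array([ 0.0418776 , -0.02601887, -0.04756987]), 'width': 85.04235481955996}
scene [1087.16888012 -765.18297227  721.81486047] [-0.4291038   0.81616783  0.34547072 -0.17432721] [[462.87021388   0.         260.42815154]
 [  0.         462.87021388 196.59877457]
 [  0.           0.           1.        ]] 1
changer [([526.0, 215.0, 1.0], 0.88), ([668.0, -
[... 1587 characters left out ...]
8.0, 2.0], 0.42)]
well0 [([616.0, -230.0, 12.0], 0.94), ([583.0, -85.0, 10.0], 0.88), ([554.0, -165.0, 13.0], 0.87), ([723.0, -137.0, 8.0], 0.79), ([532.0, 222.0, 2.0], 0.38)]
buffer_bottle [([760.0, 70.0, 1.0], 0.57), ([611.0, -228.0, 11.0], 0.32), ([529.0, -411.0, 0.0], 0.2)]
reagent_jar [([529.0, -413.0, 0.0], 0.84)]
wash_bottle [([331.0, -246.0, 3.0], 0.7)]
waste_cup [([361.0, -442.0, -6.0], 0.62)]
marker [([331.0, -247.0, -2.0], 0.56), ([611.0, -230.0, 11.0], 0.31)]
wrist [ 165.21839729 -530.13073677  373.18048067] [0.07829742 0.53232642 0.83394366 0.12262164] [[326.7444675    0.         257.62159491]
 [  0.         326.7444675  195.6010593 ]
 [  0.           0.           1.        ]] 3
```

View pics/scene0.png

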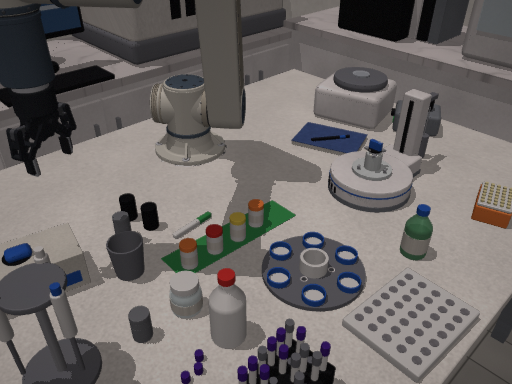

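View pics/top0.png

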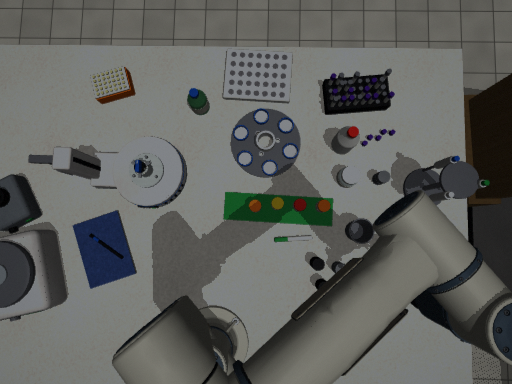

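View pics/wrist0.png

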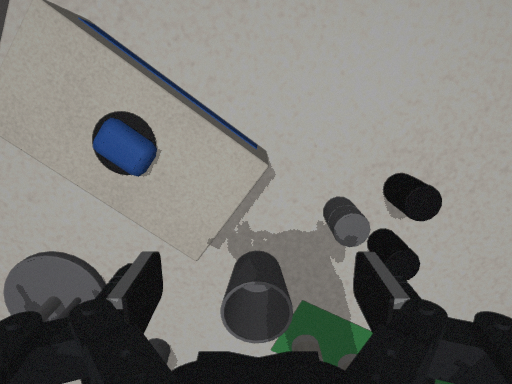

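The scene camera shows four lidded beakers on the mat (px 190-260, 213-255). The disc is at (313,268) and the changer with its blue knob at (372,170). The black and grey cylinders are look-alikes. Next I'll fit the positions of these things from depth.

```bash
cat >> h.py <<'E'
def to(gp,az,s=None,tip=155.):
    """tool-frame shift & turn from measured pose to grasp point gp, jaw azimuth az deg (mod 180), tool vertical"""
    s=s or env.state(); T=rot(s['tool_rot']); p=np.array(s['tool_pos'])
    tcp=np.array(gp,float)+[0,0,tip]
    d=T.inv().apply(tcp-p)
    cur=T.apply([1,0,0]); ca=np.degrees(np.arctan2(cur[1],cur[0]))
    out=[]
    for a in (az,az+180):
        a=(a-ca+180)%360-180+ca
        ph=np.radians(a)
        tgt=R.from_matrix(np.array([[np.cos(ph),np.sin(ph),0],[np.sin(ph),-np.cos(ph),0],[0,0,-1]]).T)
        rv=np.degrees((T.inv()*tgt).as_rotvec()); out.append(np.round(rv,1).tolist())
    print('cur az',round(ca,2),'tcp',np.round(p,1),'j6 %.2f'%s['joints'][5]); print('shift',np.round(d,1).tolist(),'turn',out)
E
python3 - <<'E'
from h import *
s=env.state(); T=rot(s['tool_rot'])
f=env.grab_frame('wrist'); print('cam in tool',T.inv().apply(np.array(f['xyz'])-s['tool_pos']),(T.inv()*rot(f['orientation'])).as_matrix().round(3))
f=env.grab_frame('top'); save(f,'top1.png',(20,110,220,230),4)
P,u,v=cloud(f)
c=f['pixels'][v,u].astype(int)
m=(P[:,2]>115)&(np.hypot(P[:,0]-529,P[:,1]-221)<60)
print(np.c_[P[m].round(0),c[m]][:40])
b=m&(c[:,2]>c[:,0]+40); Q=P[b][:,:2]; print(len(Q),Q.mean(0)); print(np.linalg.eigh(np.cov((Q).T)))
# drum rim fit
m=(P[:,2]>50)&(P[:,2]<66)&(np.hypot(P[:,0]-529,P[:,1]-221)<115); print('drum',P[m].mean(0),np.ptp(P[m],0), P[m].min(0),P[m].max(0))
m=(P[:,2]>180)&(P[:,2]<260)&(np.hypot(P[:,0]-529,P[:,1]-221)<300)&(P[:,1]>300); print('tower',P[m].mean(0),m.sum(),P[m].min(0),P[m].max(0))
m=(P[:,2]>36)&(np.hypot(P[:,0]-640,P[:,1]+152)<40)&(P[:,2]<60); print('collar',P[m].mean(0),m.sum(),P[m].min(0),P[m].max(0))
E
```

```text
cam in tool [ -0.40737656 -73.46966335  31.5045777 ] [[ 1.    -0.    -0.   ]
 [ 0.     0.958  0.288]
 [ 0.    -0.288  0.958]]
[[546. 226. 148.  50.  62.  82.]
 [546. 224. 147.  37.  63. 109.]
 [546. 219. 151.  64.  84. 119.]
 [546. 216. 151.   8.  39. 101.]
 [546. 215. 147.   6.  21.  54.]
 [547. 244. 123.  88.  91.  93.]
 [547. 241. 124.  84.  88.  90.]
 [543. 225. 150.  25.  50.  91.]
 [543. 222. 150.  47.  70. 113.]
 [543. 219. 151.  91. 103. 126.]
 [543. 216. 151.  10.  41. 103.]
 [543. 213. 151.   3.  19.  52.]
 [545. 214. 140.   5.  16.  40.]
 [546. 214. 132.  22.  28.  40.]
 [549. 216. 117.  56.  58.  58.]
 [549. 214. 115.  74.  77.  77.]
 [549. 211. 116.  86.  88.  86.]
 [549. 197. 121.  81.  84.  85.]
 [545. 244. 122.  82.  84.  87.]
 [544. 240. 124.  79.  82.  85.]
 [544. 237. 126.  75.  78.  83.]
 [540. 225. 150.  25.  43.  81.]
 [539. 221. 152.  65.  84. 118.]
 [539. 218. 153.  86.  98. 122.]
 [540. 216. 150.  10.  41. 102.]
 [541. 215. 146.   1.  16.  49.]
 [542. 214. 141.   1.  12.  37.]
 [543. 214. 132.   3.  12.  33.]
 [544. 212. 128.   7.   9.   9.]
 [544. 209. 128. 
[... 267 characters left out ...]
.  84.  88.]
 [541. 237. 125.  75.  76.  83.]
 [536. 224. 153.  24.  42.  82.]]
51 [529.73678692 219.01896245]
EighResult(eigenvalues=array([ 13.5645368 , 100.40226636]), eigenvectors=array([[-0.00838533, -0.99996484],
       [-0.99996484,  0.00838533]]))
drum [527.68190154 217.69073853  60.49602183] [222.23160889 227.38025184  15.75743116] [418.52140157 108.30948778  50.19640642] [640.75301046 335.68973962  65.95383758]
tower [530.29333272 403.90546719 220.52288141] 872 [501.24992081 365.26390589 180.13258981] [562.16507316 501.69467093 239.97274034]
collar [ 637.91649074 -148.87931305   43.83033643] 134 [ 607.31034611 -180.76659259   36.52190839] [ 668.22648957 -120.28063781   50.09692366]
```

View pics/top1.png

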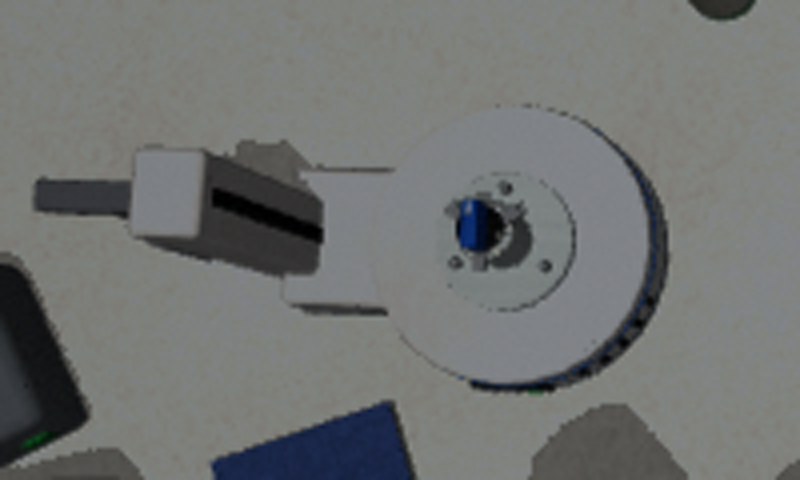

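Seen from above, the knob bar lies along world x at about (530,219) and the tower is on +y. I'll move over the hub for a wrist view.

Run:
```python
from h import *
to([529,219,240],90)
```

```text
cur az 114.91 tcp [ 231.7 -498.8  404.7] j6 -0.28
shift [525.8, 572.0, 9.7] turn [[0.0, 0.0, 24.9], [-0.0, 0.0, -155.1]]
```

jog_arm --rows '[{"tx": 526, "ty": 572, "tz": 10, "rz": 24.9, "jaw": -1}, {"tx": 526, "ty": 572, "tz": 10, "rz": 24.9}, {"tx": 526, "ty": 572, "tz": 10, "rz": 24.9}, {"tx": 526, "ty": 572, "tz": 10, "rz": 24.9}, {"tx": 526, "ty": 572, "tz": 10, "rz": 24.9}, {"tx": 526, "ty": 572, "tz": 10, "rz": 24.9}, {"tx": 526, "ty": 572, "tz": 10, "rz": 24.9}, {"tx": 526, "ty": 572, "tz": 10, "rz": 24.9}, {"tx": 526, "ty": 572, "tz": 10, "rz": 24.9}, {"tx": 526, "ty": 572, "tz": 10, "rz": 24.9}, {"tx": 526, "ty": 572, "tz": 10, "rz": 24.9}, {"tx": 526, "ty": 572, "tz": 10, "rz": 24.9}, {"tx": 526, "ty": 572, "tz": 10, "rz": 24.9}, {"tx": 526, "ty": 572, "tz": 10, "rz": 24.9}, {"tx": 526, "ty": 572, "tz": 10, "rz": 24.9}, {"tx": 526, "ty": 572, "tz": 10, "rz": 24.9}, {"tx": 526, "ty": 572, "tz": 10, "rz": 24.9}, {"tx": 526, "ty": 572, "tz": 10, "rz": 24.9}, {"tx": 526, "ty": 572, "tz": 10, "rz": 24.9}, {"tx": 526, "ty": 572, "tz": 10, "rz": 24.9}]'

```text
validation failed for argument at $.ro...
```

jog_arm --rows '[{"tx": 526.0, "ty": 572.0, "tz": 10.0, "rx": 0.0, "ry": 0.0, "rz": 24.9, "jaw": -1.0}]'

```text
t: 1.55
tool_pos: [248.9, -458.5, 403.0]
tool_rot: [-0.001, 0.596, 0.803, -0.0]
force: [2.1, 1.2, -0.8]
width: 85.6
```

Run:
```python
from h import *
to([529,219,240],90)
```

```text
cur az 106.77 tcp [ 248.9 -458.5  403. ] j6 -0.51
shift [567.8, 463.7, 7.7] turn [[-0.1, -0.0, 16.8], [0.1, -0.2, -163.2]]
```

jog_arm --rows '[{"tx": 0, "ty": 0, "tz": 0}]'

```text
validation failed for argument at $.ro...
```

jog_arm --rows '[{"tx": 566, "ty": 464, "tz": 8, "rx": 0, "ry": 0, "rz": 16.8, "jaw": -1}, {"tx": 566, "ty": 464, "tz": 8, "rx": 0, "ry": 0, "rz": 16.8, "jaw": -1}, {"tx": 566, "ty": 464, "tz": 8, "rx": 0, "ry": 0, "rz": 16.8, "jaw": -1}, {"tx": 566, "ty": 464, "tz": 8, "rx": 0, "ry": 0, "rz": 16.8, "jaw": -1}, {"tx": 566, "ty": 464, "tz": 8, "rx": 0, "ry": 0, "rz": 16.8, "jaw": -1}, {"tx": 566, "ty": 464, "tz": 8, "rx": 0, "ry": 0, "rz": 16.8, "jaw": -1}, {"tx": 566, "ty": 464, "tz": 8, "rx": 0, "ry": 0, "rz": 16.8, "jaw": -1}, {"tx": 566, "ty": 464, "tz": 8, "rx": 0, "ry": 0, "rz": 16.8, "jaw": -1}, {"tx": 566, "ty": 464, "tz": 8, "rx": 0, "ry": 0, "rz": 16.8, "jaw": -1}, {"tx": 566, "ty": 464, "tz": 8, "rx": 0, "ry": 0, "rz": 16.8, "jaw": -1}, {"tx": 566, "ty": 464, "tz": 8, "rx": 0, "ry": 0, "rz": 16.8, "jaw": -1}, {"tx": 566, "ty": 464, "tz": 8, "rx": 0, "ry": 0, "rz": 16.8, "jaw": -1}, {"tx": 566, "ty": 464, "tz": 8, "rx": 0, "ry": 0, "rz": 16.8, "jaw": -1}, {"tx": 566, "ty": 464, "tz": 8, "rx": 0, "ry": 0, "rz": 16.8, "jaw": -1}, {"tx": 566, "ty": 464, "tz": 8, "rx": 0, "ry": 0, "rz": 16.8, "jaw": -1}, {"tx": 566, "ty": 464, "tz": 8, "rx": 0, "ry": 0, "rz": 16.8, "jaw": -1}, {"tx": 566, "ty": 464, "tz": 8, "rx": 0, "ry": 0, "rz": 16.8, "jaw": -1}, {"tx": 566, "ty": 464, "tz": 8, "rx": 0, "ry": 0, "rz": 16.8, "jaw": -1}]'

```text
t: 3.35
tool_pos: [527.3, 220.0, 396.4]
tool_rot: [0.0, 0.706, 0.708, -0.0]
force: [-1.0, 0.1, 0.5]
width: 85.3
```

Run:
```python
from h import *
s=env.state(); print(s['joints'])
f=env.grab_frame('wrist'); save(f,'w1.png'); np.savez('w1.npz',**{k:np.array(v) for k,v in f.items()})
for t in ['knob_grip','jaw0_tip','changer']:
    print(t,[(np.round(cam2w(f,d['centre']),1).tolist(),round(d['score'],2)) for d in env.tip_of(f,t)])
P,u,v=cloud(f); c=f['pixels'][v,u].astype(int)
r=np.hypot(P[:,0]-529,P[:,1]-220)
b=(P[:,2]>140)&(r<30)
print('knob n',b.sum(),P[b].mean(0),P[b].min(0),P[b].max(0)); w,V=np.linalg.eigh(np.cov(P[b][:,:2].T)); print(np.degrees(np.arctan2(V[1,1],V[0,1])),w)
rect=cv2.minAreaRect(P[b][:,:2].astype(np.float32)); print(rect)
# flange
m=(P[:,2]>66)&(P[:,2]<75)&(r<70); print('flange',P[m].mean(0),P[m].min(0),P[m].max(0)); print(cv2.minEnclosingCircle(P[m][:,:2].astype(np.float32)))
m=(P[:,2]>78)&(P[:,2]<84)&(r>30)&(r<50); 
_,l,C,_=cv2.kmeans(P[m][:,:2].astype(np.float32),3,None,(3,50,.01),10,cv2.KMEANS_PP_CENTERS)[0:3]+(None,) if m.sum()>3 else (0,0,0,0)
print('pins',C, m.sum())
```

```text
[ 6.69052540e-01  3.00007773e-01  1.48241664e-01  1.54347377e-04
 -1.41903570e+00 -2.23630508e+00]
knob_grip [([530.8, 217.9, 139.5], 0.81)]
jaw0_tip [([534.6, 222.0, 0.3], 0.53), ([546.5, 243.9, 120.7], 0.48)]
changer [([533.0, 219.6, -1.0], 0.75)]
knob n 6770 [517.0425822  219.93998979 282.91140111] [507.38322579 195.88210296 140.40700114] [548.19027326 245.18310734 314.17367547]
92.50432813880995 [ 42.06198257 160.32576308]
((527.8059692382812, 220.5776824951172), (40.76863479614258, 49.29771423339844), 0.16720591485500336)
flange [521.46230563 218.64511063  69.28105856] [477.42316395 165.36226243  66.05257111] [584.82065656 272.52705845  74.83001712]
((531.1439208984375, 218.60382080078125), 53.92371368408203)
pins [[510.7157  251.74478]
 [510.2112  184.4969 ]
 [512.039   254.9385 ]] 116
```

View pics/w1.png

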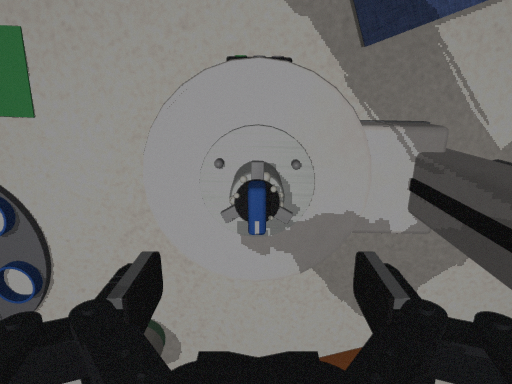

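The wrist view shows the knob bar upright at px (257,208), the pins at (219,163) and (296,165), and jaws round the hub. I'll refine the hub axis, knob angle and pin positions.

```bash
cat > hub.py <<'E'
from h import *
def hub(f,c=(531,218.5)):
    P,u,v=cloud(f); r=np.hypot(P[:,0]-c[0],P[:,1]-c[1]); col=f['pixels'][v,u].astype(int)
    b=(P[:,2]>147)&(P[:,2]<156)&(r<26)
    if b.sum()>20:
        rc=cv2.minAreaRect(P[b][:,:2].astype(np.float32)); w,V=np.linalg.eigh(np.cov(P[b][:,:2].T))
        print('knob',b.sum(),np.round(rc[0],1),np.round(rc[1],1),'pca deg %.1f'%(np.degrees(np.arctan2(V[1,1],V[0,1]))%180),'ztop %.1f'%P[b][:,2].mean())
    for a in (0,120,240):
        q=np.array(c)+40*np.array([np.cos(np.radians(a)),np.sin(np.radians(a))])
        m=(P[:,2]>77)&(P[:,2]<86)&(np.hypot(P[:,0]-q[0],P[:,1]-q[1])<12)
        if m.sum()>5: print('pin',a,m.sum(),P[m].mean(0).round(1), 'from c: %.1f mm %.1f deg'%(np.hypot(*(P[m].mean(0)[:2]-c)),np.degrees(np.arctan2(*(P[m].mean(0)[:2]-c)[::-1]))))
    m=(P[:,2]>119)&(P[:,2]<126)&(r<40)&(r>12)
    if m.sum(): 
        an=np.degrees(np.arctan2(P[m][:,1]-c[1],P[m][:,0]-c[0]))%360
        for a in (60,180,300):
            k=np.abs(an-a)<35
            if k.sum(): print('jaw',a,k.sum(),'rmax %.1f ang %.1f'%(np.percentile(r[m][k],97),np.median(an[k])))
E
python3 - <<'E'
from hub import *
f=dict(np.load('w1.npz')); hub(f)
P,u,v=cloud(f); r=np.hypot(P[:,0]-531,P[:,1]-218.5)
from scipy.optimize import least_squares
# drum outer edge
m=(P[:,2]>55)&(P[:,2]<64)&(r<116)&(r>105)
print(cv2.minEnclosingCircle(P[(P[:,2]>57)&(P[:,2]<64)&(r<118)][:,:2].astype(np.float32)))
m=(P[:,2]>66)&(P[:,2]<74)&(r<70)&(r>30)
print(cv2.minEnclosingCircle(P[m][:,:2].astype(np.float32)))
m=(P[:,2]>147)&(P[:,2]<156)&(r<26); print(np.unique(u[m]),v[m].min(),v[m].max())
save(f,'w1c.png',(190,110,320,250),5)
E
```

```text
knob 799 [530.6 218.8] [12.2 35.1] pca deg 0.0 ztop 149.0
pin 120 64 [511.1 253.3  79.8] from c: 40.1 mm 119.7 deg
pin 240 63 [510.  184.5  79.8] from c: 39.9 mm -121.8 deg
jaw 60 322 rmax 30.2 ang 61.3
jaw 180 297 rmax 30.6 ang 178.8
jaw 300 318 rmax 29.9 ang 297.9
((530.958740234375, 222.45489501953125), 114.21394348144531)
((531.1439208984375, 218.60382080078125), 53.92371368408203)
[248 249 250 251 252 253 254 255 256 257 258 259 260 261 262 263 264 265] 187 234
```

View pics/w1c.png

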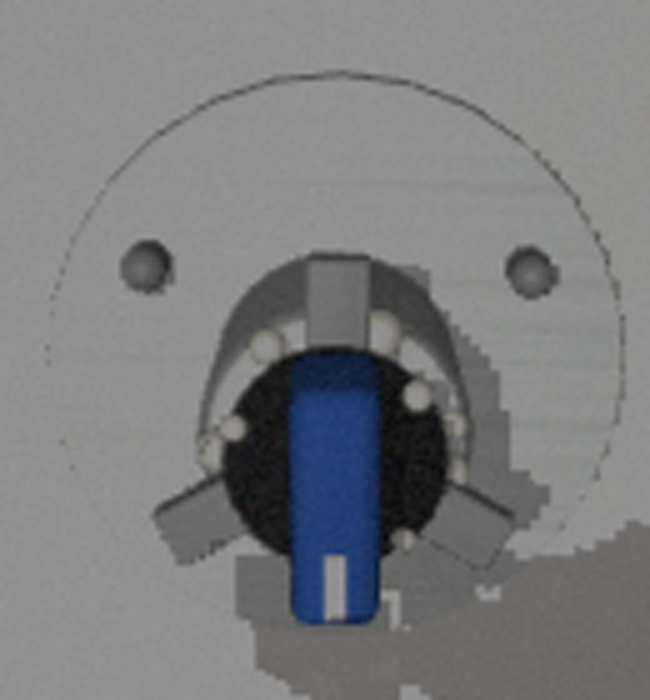

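Run:
```python
from h import *
to([530.8,218.7,145.5],89.7)
```

```text
cur az 90.16 tcp [527.2 219.6 396.8] j6 -2.24
shift [-1.0, 3.5, 96.3] turn [[0.0, -0.0, 0.5], [0.1, 0.1, -179.5]]
```

jog_arm --rows '[{"tx": -1, "ty": 3.5, "tz": 40, "rx": 0, "ry": 0, "rz": 0.5, "jaw": -1}, {"tx": -1, "ty": 3.5, "tz": 70, "rx": 0, "ry": 0, "rz": 0.5, "jaw": -1}, {"tx": -1, "ty": 3.5, "tz": 85, "rx": 0, "ry": 0, "rz": 0.5, "jaw": -1}, {"tx": -1, "ty": 3.5, "tz": 96, "rx": 0, "ry": 0, "rz": 0.5, "jaw": -1}, {"tx": -1, "ty": 3.5, "tz": 96, "rx": 0, "ry": 0, "rz": 0.5, "jaw": -1}, {"tx": -1, "ty": 3.5, "tz": 96, "rx": 0, "ry": 0, "rz": 0.5, "jaw": 0.6}, {"tx": -1, "ty": 3.5, "tz": 96, "rx": 0, "ry": 0, "rz": 0.5, "jaw": 1}, {"tx": -1, "ty": 3.5, "tz": 96, "rx": 0, "ry": 0, "rz": 0.5, "jaw": 1}, {"tx": -1, "ty": 3.5, "tz": 96, "rx": 0, "ry": 0, "rz": 0.5, "jaw": 1}, {"tx": -1, "ty": 3.5, "tz": 96, "rx": 0, "ry": 0, "rz": 0.5, "jaw": 1}, {"tx": -1, "ty": 3.5, "tz": 96, "rx": 0, "ry": 0, "rz": 0.5, "jaw": 1}, {"tx": -1, "ty": 3.5, "tz": 96, "rx": 0, "ry": 0, "rz": 0.5, "jaw": 1}]' --squeeze 70

```text
t: 4.75
tool_pos: [531.0, 219.4, 300.7]
tool_rot: [0.0, 0.709, 0.705, 0.0]
force: [-1.2, -3.2, 4.7]
width: 11.7
```

Run:
```python
from h import *
s=env.state(); print(s); to([530.8,218.7,145.5],89.7)
```

```text
{'t': 4.75, 'joints': array([ 6.64131881e-01,  3.54094948e-01, -2.21641971e-02,  7.41788999e-04,
       -1.19444329e+00, -2.23991889e+00]), 'dq': array([ 0.0021363 ,  0.00085098,  0.00145552, -0.00073289, -0.00173227,
       -0.00046163]), 'joint_efforts': array([ 9.46402252e-01, -4.02482915e+01,  2.19504690e+01,  4.24090818e+00,
        8.73175375e-01, -2.28940230e-02]), 'tool_pos': array([531.00142007, 219.39906432, 300.73119043]), 'tool_rot': array([3.48074748e-04, 7.08772865e-01, 7.05436677e-01, 5.73998206e-06]), 'force': array([-1.23443305, -3.23045267,  4.70721224]), 'torque': array([-0.7583336 ,  0.51460635,  0.0482585 ]), 'width': 11.73308583751715}
cur az 89.73 tcp [531.  219.4 300.7] j6 -2.24
shift [-0.7, -0.2, 0.2] turn [[0.0, 0.0, 0.0], [-0.0, 0.0, -180.0]]
```

jog_arm --rows '[{"tx": 0, "ty": 0, "tz": 0, "rx": 0, "ry": 0, "rz": -4, "jaw": 1}, {"tx": 0, "ty": 0, "tz": 0, "rx": 0, "ry": 0, "rz": -8, "jaw": 1}, {"tx": 0, "ty": 0, "tz": 0, "rx": 0, "ry": 0, "rz": -11, "jaw": 1}, {"tx": 0, "ty": 0, "tz": 0, "rx": 0, "ry": 0, "rz": -13, "jaw": 1}, {"tx": 0, "ty": 0, "tz": 0, "rx": 0, "ry": 0, "rz": -13, "jaw": 1}]'

```text
t: 5.25
tool_pos: [531.0, 219.3, 300.7]
tool_rot: [0.0, 0.625, 0.781, 0.0]
force: [-2.1, -3.3, 5.3]
width: 11.6
```

Run:
```python
from h import *
s=env.state(); print(s['torque'],s['force'],s['joint_efforts'][5]);to([530.8,218.7,145.5],89.7)
```

```text
[-0.94052755  0.59971244 -0.88960774] [-2.08310716 -3.27110386  5.31821043] 1.2339169532060623
cur az 102.66 tcp [531.  219.3 300.7] j6 -2.01
shift [-0.5, -0.3, 0.2] turn [[0.0, 0.0, 13.0], [-0.0, 0.0, -167.0]]
```

jog_arm --rows '[{"tx": 0, "ty": 0, "tz": 0, "rx": 0, "ry": 0, "rz": 6, "jaw": 1}, {"tx": 0, "ty": 0, "tz": 0, "rx": 0, "ry": 0, "rz": 12, "jaw": 1}, {"tx": 0, "ty": 0, "tz": 0, "rx": 0, "ry": 0, "rz": 18, "jaw": 1}, {"tx": 0, "ty": 0, "tz": 0, "rx": 0, "ry": 0, "rz": 22, "jaw": 1}, {"tx": 0, "ty": 0, "tz": 0, "rx": 0, "ry": 0, "rz": 26, "jaw": 1}, {"tx": 0, "ty": 0, "tz": 0, "rx": 0, "ry": 0, "rz": 26, "jaw": 1}]'

```text
t: 5.85
tool_pos: [531.0, 219.5, 300.7]
tool_rot: [0.0, 0.784, 0.621, 0.0]
force: [-1.8, -3.1, 5.9]
width: 11.6
```

Run:
```python
from h import *
s=env.state(); print(s['torque'],s['force'],s['joint_efforts'][5]);to([530.8,218.7,145.5],89.7)
```

```text
[-0.96844157  0.47118056  0.16178623] [-1.78850708 -3.10785749  5.88506476] -0.7922367006540298
cur az 76.74 tcp [531.  219.5 300.7] j6 -2.47
shift [-0.8, 0.0, 0.2] turn [[0.0, 0.0, -13.0], [0.1, -0.1, 167.0]]
```

jog_arm --rows '[{"tx": 0, "ty": 0, "tz": 0, "rx": 0, "ry": 0, "rz": 1.5, "jaw": 1}, {"tx": 0, "ty": 0, "tz": 0, "rx": 0, "ry": 0, "rz": 3, "jaw": 1}, {"tx": 0, "ty": 0, "tz": 0, "rx": 0, "ry": 0, "rz": 3, "jaw": 1}]'

```text
t: 6.15
tool_pos: [531.0, 219.5, 300.8]
tool_rot: [0.001, 0.799, 0.601, 0.0]
force: [-1.5, -3.6, 6.0]
width: 11.8
```

Run:
```python
from h import *
s=env.state(); print(s['torque'],s['force'],s['joint_efforts'][5]);to([530.8,218.7,145.5],89.7)
f=env.grab_frame('wrist'); save(f,'w2.png',(150,100,400,384),2)
```

```text
[-0.92702865  0.59694582  1.37335408] [-1.45760028 -3.58398424  5.98731504] -1.6171182319521904
cur az 73.92 tcp [531.  219.5 300.8] j6 -2.52
shift [-0.8, 0.1, 0.3] turn [[0.0, 0.0, -15.8], [0.1, -0.1, 164.2]]
```

View pics/w2.png

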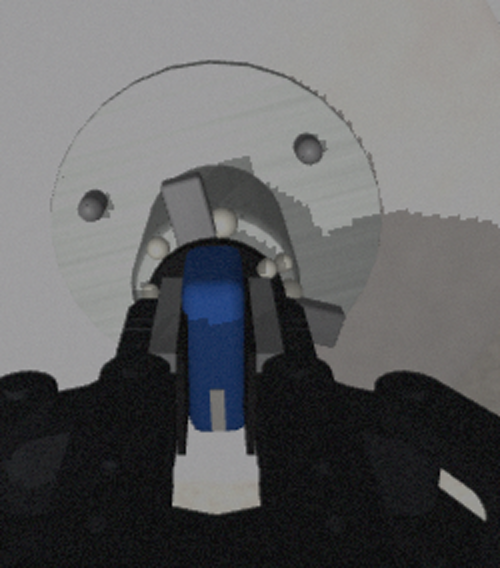

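jog_arm --rows '[{"tx": 0, "ty": 0, "tz": 0, "rx": 0, "ry": 0, "rz": -7, "jaw": 1}, {"tx": 0, "ty": 0, "tz": 0, "rx": 0, "ry": 0, "rz": -14, "jaw": 1}, {"tx": 0, "ty": 0, "tz": 0, "rx": 0, "ry": 0, "rz": -21, "jaw": 1}, {"tx": 0, "ty": 0, "tz": 0, "rx": 0, "ry": 0, "rz": -27, "jaw": 1}, {"tx": 0, "ty": 0, "tz": 0, "rx": 0, "ry": 0, "rz": -30, "jaw": 1}, {"tx": 0, "ty": 0, "tz": 0, "rx": 0, "ry": 0, "rz": -32, "jaw": 1}, {"tx": 0, "ty": 0, "tz": 0, "rx": 0, "ry": 0, "rz": -32, "jaw": 1}]'

```text
t: 6.9
tool_pos: [531.0, 219.3, 300.7]
tool_rot: [0.0, 0.603, 0.798, -0.0]
force: [-2.4, -2.6, 5.6]
width: 12.0
```

Run:
```python
from h import *
s=env.state(); print(s['torque'],s['force'],s['joint_efforts'][5]);to([530.8,218.7,145.5],89.7)
```

```text
[-0.93596325  0.69551449  0.08842547] [-2.43085211 -2.60302143  5.57208262] 0.20087211392819881
cur az 105.83 tcp [531.  219.3 300.7] j6 -1.96
shift [-0.5, -0.4, 0.2] turn [[0.0, 0.0, 16.1], [-0.0, 0.0, -163.9]]
```

jog_arm --rows '[{"tx": 0, "ty": 0, "tz": 0, "rx": 0, "ry": 0, "rz": -3, "jaw": 1}, {"tx": 0, "ty": 0, "tz": 0, "rx": 0, "ry": 0, "rz": -6, "jaw": 1}, {"tx": 0, "ty": 0, "tz": 0, "rx": 0, "ry": 0, "rz": -6, "jaw": 1}]'

```text
t: 7.2
tool_pos: [531.0, 219.3, 300.7]
tool_rot: [0.0, 0.56, 0.828, -0.0]
force: [-1.4, -3.5, 5.1]
width: 11.8
```

Run:
```python
from h import *
s=env.state(); print(s['torque'],s['force'],s['joint_efforts'][5]);to([530.8,218.7,145.5],89.7)
f=env.grab_frame('wrist'); save(f,'w3.png',(150,100,400,384),2)
```

```text
[-0.97115417  0.67816455  0.05504162] [-1.40637518 -3.50345773  5.06560283] 0.3325887769460678
cur az 111.87 tcp [531.  219.3 300.7] j6 -1.85
shift [-0.5, -0.4, 0.2] turn [[0.0, 0.0, 22.2], [-0.0, 0.0, -157.8]]
```

View pics/w3.png

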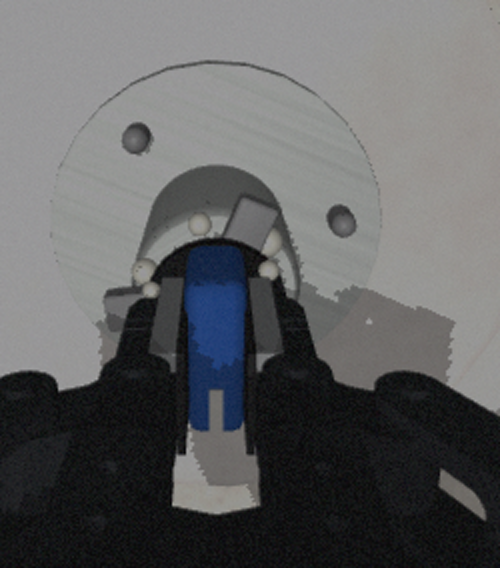

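The knob came free at 22° with low torque. I'll turn it on to the open stop.

jog_arm --rows '[{"tx": 0, "ty": 0, "tz": 0, "rx": 0, "ry": 0, "rz": -7, "jaw": 1}, {"tx": 0, "ty": 0, "tz": 0, "rx": 0, "ry": 0, "rz": -14, "jaw": 1}, {"tx": 0, "ty": 0, "tz": 0, "rx": 0, "ry": 0, "rz": -21, "jaw": 1}, {"tx": 0, "ty": 0, "tz": 0, "rx": 0, "ry": 0, "rz": -28, "jaw": 1}, {"tx": 0, "ty": 0, "tz": 0, "rx": 0, "ry": 0, "rz": -35, "jaw": 1}, {"tx": 0, "ty": 0, "tz": 0, "rx": 0, "ry": 0, "rz": -42, "jaw": 1}, {"tx": 0, "ty": 0, "tz": 0, "rx": 0, "ry": 0, "rz": -48, "jaw": 1}, {"tx": 0, "ty": 0, "tz": 0, "rx": 0, "ry": 0, "rz": -51, "jaw": 1}, {"tx": 0, "ty": 0, "tz": 0, "rx": 0, "ry": 0, "rz": -53.5, "jaw": 1}, {"tx": 0, "ty": 0, "tz": 0, "rx": 0, "ry": 0, "rz": -53.5, "jaw": 1}]'

```text
t: 8.25
tool_pos: [531.1, 219.1, 300.7]
tool_rot: [0.0, 0.129, 0.992, 0.0]
force: [-0.8, -3.1, 5.3]
width: 12.1
```

Run:
```python
from h import *
s=env.state(); print(s['torque'],s['force'],s['joint_efforts'][5]);to([530.8,218.7,145.5],89.7)
f=env.grab_frame('wrist'); save(f,'w4.png',(150,100,400,384),2)
```

```text
[-1.12427448  0.48417182 -1.2712907 ] [-0.76611869 -3.07306707  5.3455841 ] 1.7100823670625687
cur az 165.19 tcp [531.1 219.1 300.7] j6 -0.92
shift [0.2, -0.5, 0.2] turn [[0.0, 0.0, 75.5], [-0.0, 0.0, -104.5]]
```

View pics/w4.png

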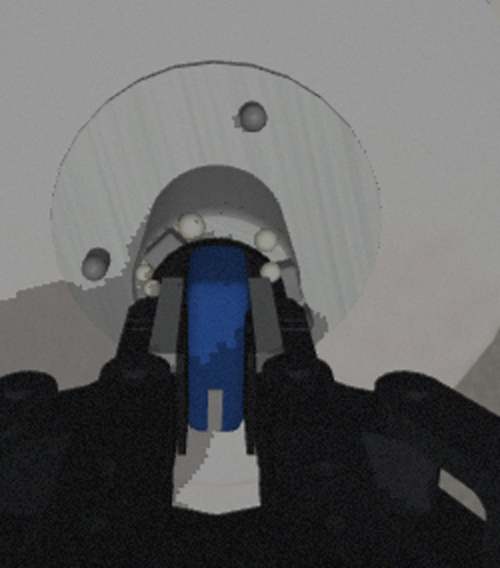

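The knob is on the open stop (75°, -1.27 N m) with the jaws drawn in. I'll release and lift.

jog_arm --rows '[{"tx": 0, "ty": 0, "tz": 0, "rx": 0, "ry": 0, "rz": 0.5, "jaw": -1}, {"tx": 0, "ty": 0, "tz": 0, "rx": 0, "ry": 0, "rz": 0.5, "jaw": -1}, {"tx": 0, "ty": 0, "tz": 0, "rx": 0, "ry": 0, "rz": 0.5, "jaw": -1}, {"tx": 0, "ty": 0, "tz": -40, "rx": 0, "ry": 0, "rz": 0.5, "jaw": -1}, {"tx": 0, "ty": 0, "tz": -90, "rx": 0, "ry": 0, "rz": 0.5, "jaw": -1}, {"tx": 0, "ty": 0, "tz": -120, "rx": 0, "ry": 0, "rz": 0.5, "jaw": -1}, {"tx": 0, "ty": 0, "tz": -120, "rx": 0, "ry": 0, "rz": 0.5, "jaw": -1}, {"tx": 0, "ty": 0, "tz": -120, "rx": 0, "ry": 0, "rz": 0.5, "jaw": -1}]'

```text
t: 9.1
tool_pos: [530.9, 219.9, 420.4]
tool_rot: [0.0, 0.133, 0.991, 0.001]
force: [-0.3, -0.7, -1.5]
width: 85.2
```

Run:
```python
from hub import *
f=env.grab_frame('wrist'); save(f,'w5.png'); np.savez('w5.npz',**{k:np.array(v) for k,v in f.items()}); hub(f,(530.9,218.7))
P,u,v=cloud(f); r=np.hypot(P[:,0]-531,P[:,1]-218.5)
m=(P[:,2]>66)&(P[:,2]<74)&(r<58)&(r>30)
print(cv2.minEnclosingCircle(P[m][:,:2].astype(np.float32)))
to([638,-150,150],90)
```

```text
knob 685 [531.1 218.1] [35.4 12.3] pca deg 73.3 ztop 149.0
pin 0 50 [571.  217.5  79.8] from c: 40.1 mm -1.7 deg
pin 120 46 [511.8 252.8  80. ] from c: 39.1 mm 119.3 deg
pin 240 54 [510.9 184.   80. ] from c: 40.1 mm -120.0 deg
jaw 60 45 rmax 20.7 ang 36.2
jaw 180 149 rmax 20.6 ang 178.9
jaw 300 154 rmax 21.5 ang 301.1
((531.1793823242188, 218.67579650878906), 53.98490524291992)
cur az 164.75 tcp [530.7 219.9 419.2] j6 -0.93
shift [-200.9, -328.6, 114.1] turn [[-0.1, -0.1, 74.7], [0.1, -0.1, -105.3]]
```

View pics/w5.png

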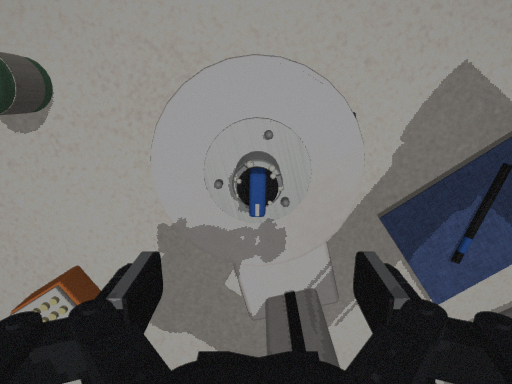

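All three pins are visible at px (268,134), (219,184) and (285,202), and the jaws are drawn in to 21 mm. Now to the disc.

jog_arm --rows '[{"tx": -201, "ty": -329, "tz": 114, "rx": 0, "ry": 0, "rz": 74.7, "jaw": -1}, {"tx": -201, "ty": -329, "tz": 114, "rx": 0, "ry": 0, "rz": 74.7, "jaw": -1}, {"tx": -201, "ty": -329, "tz": 114, "rx": 0, "ry": 0, "rz": 74.7, "jaw": -1}, {"tx": -201, "ty": -329, "tz": 114, "rx": 0, "ry": 0, "rz": 74.7, "jaw": -1}, {"tx": -201, "ty": -329, "tz": 114, "rx": 0, "ry": 0, "rz": 74.7, "jaw": -1}, {"tx": -201, "ty": -329, "tz": 114, "rx": 0, "ry": 0, "rz": 74.7, "jaw": -1}, {"tx": -201, "ty": -329, "tz": 114, "rx": 0, "ry": 0, "rz": 74.7, "jaw": -1}, {"tx": -201, "ty": -329, "tz": 114, "rx": 0, "ry": 0, "rz": 74.7, "jaw": -1}, {"tx": -201, "ty": -329, "tz": 114, "rx": 0, "ry": 0, "rz": 74.7, "jaw": -1}, {"tx": -201, "ty": -329, "tz": 114, "rx": 0, "ry": 0, "rz": 74.7, "jaw": -1}, {"tx": -201, "ty": -329, "tz": 114, "rx": 0, "ry": 0, "rz": 74.7, "jaw": -1}, {"tx": -201, "ty": -329, "tz": 114, "rx": 0, "ry": 0, "rz": 74.7, "jaw": -1}]'

```text
t: 10.35
tool_pos: [638.1, -149.6, 306.3]
tool_rot: [-0.0, 0.706, 0.709, 0.0]
force: [0.3, -0.9, -0.4]
width: 85.6
```

```bash
cat > disc.py <<'E'
from hub import *
def disc(f,c,z0=0):
    P,u,v=cloud(f); 
    r=np.hypot(P[:,0]-c[0],P[:,1]-c[1])
    m=(P[:,2]>z0+40)&(P[:,2]<z0+48)&(r<36)
    if m.sum()>20: cc,rr=cv2.minEnclosingCircle(P[m][:,:2].astype(np.float32)); print('collar circ',np.round(cc,1),round(rr,1),m.sum(),'z %.1f'%P[m][:,2].mean()); c=cc
    r=np.hypot(P[:,0]-c[0],P[:,1]-c[1]); th=np.arctan2(P[:,1]-c[1],P[:,0]-c[0])
    col=f['pixels'][v,u].astype(int)
    blue=(col[:,2]>col[:,0]+40)&(r>55)&(r<116)&(P[:,2]>z0+10)&(P[:,2]<z0+32)
    print('blue r',r[blue].mean(), 'well phase mod60 -> disc yaw',end=' ')
    zz=np.exp(6j*th[blue]).mean(); a=np.degrees(np.angle(zz))/6; print('%.2f mod60'%((a-30)%60),abs(zz),blue.sum())
    # well centres by rim top circle
    for k in range(6):
        a0=np.radians((a-30)+30+60*k); q=np.array(c)+88*np.array([np.cos(a0),np.sin(a0)])
        s=(np.hypot(P[:,0]-q[0],P[:,1]-q[1])<30)&(P[:,2]>z0+21)&(P[:,2]<z0+29)
        if s.sum()>40:
            qq,rr=cv2.minEnclosingCircle(P[s][:,:2].astype(np.float32)); d=np.array(qq)-c; print('well',k,np.round(qq,1),round(rr,1),'r %.1f ang %.2f mod60 %.2f'%(np.hypot(*d),np.degrees(np.arctan2(d[1],d[0])),(np.degrees(np.arctan2(d[1],d[0]))-30)%60))
    return c
E
python3 - <<'E'
from disc import *
s=env.state(); print(s['joints'])
f=env.grab_frame('wrist'); save(f,'w6.png',None,1.5); np.savez('w6.npz',**{k:np.array(v) for k,v in f.items()})
disc(f,(638,-150))
E
```

```text
[ 7.50181501e-03  5.03698222e-01  2.27756252e-01 -1.12886245e-04
 -1.29475346e+00 -1.57427514e+00]
collar circ [ 639.7 -151.3] 31.2 2191 z 43.1
blue r 87.7558842735088 well phase mod60 -> disc yaw 41.07 mod60 0.45181361715046453 6996
well 0 [ 724.  -135.3] 25.4 r 85.8 ang 10.70 mod60 40.70
well 1 [667.9 -69.7] 25.5 r 86.3 ang 70.95 mod60 40.95
well 2 [584.  -85.7] 25.2 r 86.0 ang 130.40 mod60 40.40
well 3 [ 555.1 -166.9] 25.0 r 86.0 ang -169.50 mod60 40.50
well 4 [ 610.9 -232.3] 25.3 r 86.1 ang -109.59 mod60 40.41
well 5 [ 695.5 -216.4] 25.4 r 85.7 ang -49.42 mod60 40.58
```

View pics/w6.png

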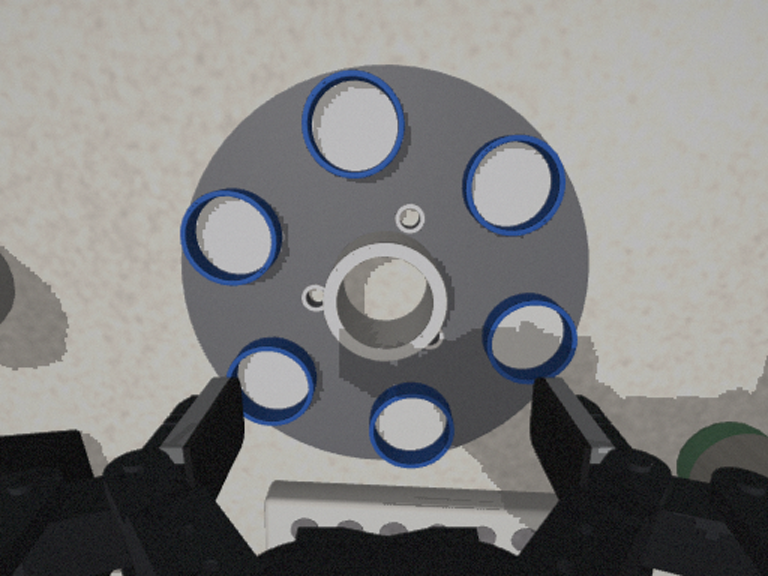

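The disc is clear: collar at px (386,300), centre (639.7,-151.2), holes at yaw 40.6° mod 120. I'll grip the collar.

Run:
```python
from h import *
to([639.7,-151.2,35],90)
```

```text
cur az 90.21 tcp [ 638.2 -149.5  306.6] j6 -1.57
shift [-1.7, 1.5, 116.6] turn [[0.0, -0.0, 0.2], [0.0, 0.1, -179.8]]
```

jog_arm --rows '[{"tx": -1.7, "ty": 1.5, "tz": 45, "rx": 0, "ry": 0, "rz": 0.2, "jaw": -1}, {"tx": -1.7, "ty": 1.5, "tz": 85, "rx": 0, "ry": 0, "rz": 0.2, "jaw": -1}, {"tx": -1.7, "ty": 1.5, "tz": 105, "rx": 0, "ry": 0, "rz": 0.2, "jaw": -1}, {"tx": -1.7, "ty": 1.5, "tz": 116.5, "rx": 0, "ry": 0, "rz": 0.2, "jaw": -1}, {"tx": -1.7, "ty": 1.5, "tz": 116.5, "rx": 0, "ry": 0, "rz": 0.2, "jaw": -1}, {"tx": -1.7, "ty": 1.5, "tz": 116.5, "rx": 0, "ry": 0, "rz": 0.2, "jaw": 0}, {"tx": -1.7, "ty": 1.5, "tz": 116.5, "rx": 0, "ry": 0, "rz": 0.2, "jaw": 1}, {"tx": -1.7, "ty": 1.5, "tz": 116.5, "rx": 0, "ry": 0, "rz": 0.2, "jaw": 1}, {"tx": -1.7, "ty": 1.5, "tz": 116.5, "rx": 0, "ry": 0, "rz": 0.2, "jaw": 1}, {"tx": -1.7, "ty": 1.5, "tz": 116.5, "rx": 0, "ry": 0, "rz": 0.2, "jaw": 1}]' --squeeze 70

```text
t: 11.4
tool_pos: [640.6, -152.2, 192.7]
tool_rot: [0.002, 0.708, 0.706, 0.002]
force: [-0.2, 1.9, 6.0]
width: 61.0
```

Run:
```python
from h import *
s=env.state(); print(s['force'],s['torque'],s['width']);to([531,218.9,210],168.6)
f=env.grab_frame('wrist'); save(f,'w7.png')
```

```text
[-0.2257029   1.89108461  5.96785031] [0.80138066 0.41031702 0.0361537 ] 61.00501608064516
cur az 89.87 tcp [ 640.6 -152.2  192.7] j6 -1.58
shift [370.8, -109.6, -173.0] turn [[0.2, 0.2, -78.7], [0.2, -0.2, 101.3]]
```

View pics/w7.png

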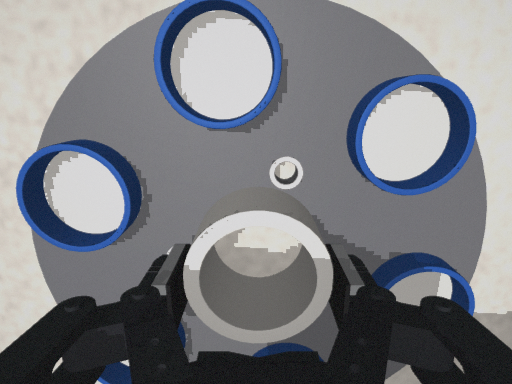

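jog_arm --rows '[{"tx": 0, "ty": 0, "tz": -20, "rx": 0, "ry": 0, "rz": 0, "jaw": 1}, {"tx": 0, "ty": 0, "tz": -60, "rx": 0, "ry": 0, "rz": 0, "jaw": 1}, {"tx": 0, "ty": 0, "tz": -105, "rx": 0, "ry": 0, "rz": 0, "jaw": 1}, {"tx": 0, "ty": 0, "tz": -150, "rx": 0, "ry": 0, "rz": 0, "jaw": 1}, {"tx": 25, "ty": -7, "tz": -185, "rx": 0, "ry": 0, "rz": -4, "jaw": 1}, {"tx": 60, "ty": -18, "tz": -185, "rx": 0, "ry": 0, "rz": -12, "jaw": 1}, {"tx": 100, "ty": -29, "tz": -185, "rx": 0, "ry": 0, "rz": -20, "jaw": 1}, {"tx": 140, "ty": -41, "tz": -185, "rx": 0, "ry": 0, "rz": -28, "jaw": 1}, {"tx": 180, "ty": -53, "tz": -185, "rx": 0, "ry": 0, "rz": -36, "jaw": 1}, {"tx": 220, "ty": -65, "tz": -185, "rx": 0, "ry": 0, "rz": -44, "jaw": 1}, {"tx": 260, "ty": -77, "tz": -185, "rx": 0, "ry": 0, "rz": -52, "jaw": 1}, {"tx": 300, "ty": -89, "tz": -185, "rx": 0, "ry": 0, "rz": -60, "jaw": 1}, {"tx": 335, "ty": -99, "tz": -185, "rx": 0, "ry": 0, "rz": -68, "jaw": 1}, {"tx": 360, "ty": -106, "tz": -185, "rx": 0, "ry": 0, "rz": -75, "jaw": 1}, {"tx": 371, "ty": -109.5, "tz": -185, "rx": 0, "ry": 0, "rz": -78.5, "jaw": 1}, {"tx": 371, "ty": -109.5, "tz": -185, "rx": 0, "ry": 0, "rz": -78.5, "jaw": 1}, {"tx": 371, "ty": -109.5, "tz": -185, "rx": 0, "ry": 0, "rz": -78.5, "jaw": 1}, {"tx": 371, "ty": -109.5, "tz": -185, "rx": 0, "ry": 0, "rz": -78.5, "jaw": 1}]'

```text
t: 13.25
tool_pos: [531.3, 218.2, 374.8]
tool_rot: [-0.0, 0.103, 0.995, 0.0]
force: [-1.0, 0.1, -4.7]
width: 61.1
```

Run:
```python
from disc import *
s=env.state(); print(s['force'],s['torque'],s['width']);to([531,218.9,210],168.6)
f=env.grab_frame('wrist'); save(f,'w8.png'); np.savez('w8.npz',**{k:np.array(v) for k,v in f.items()})
tz=s['tool_pos'][2]; z0=tz-155-37.5
P,u,v=cloud(f); r=np.hypot(P[:,0]-531,P[:,1]-219)
pl=(r>50)&(r<112)&(P[:,2]>z0)&(P[:,2]<z0+18); A=np.c_[P[pl][:,:2]-[531,219],np.ones(pl.sum())]; co=np.linalg.lstsq(A,P[pl][:,2],rcond=None)[0]; print('plate',co, 'under z %.1f'%(co[2]-10),z0)
disc(f,(531,219),co[2]-10)
f=env.grab_frame('top'); save(f,'t8.png',(20,90,260,260),3)
f=env.grab_frame('scene'); save(f,'s8.png')
```

```text
[-0.96968207  0.10179683 -4.72271634] [-0.01820553 -0.04819415  0.00135046] 61.06159865435917
cur az 168.23 tcp [531.3 218.2 374.8] j6 -0.87
shift [0.5, 0.6, 9.8] turn [[0.0, -0.0, -0.4], [-0.0, -0.0, 179.6]]
plate [ 7.44155853e-04 -1.60174832e-03  1.91923608e+02] under z 181.9 182.31747581957814
collar circ [530.1 214.5] 34.7 7716 z 225.2
blue r 88.10922355968643 well phase mod60 -> disc yaw 1.67 mod60 0.459400183452567 18893
well 0 [604.4 172.1] 25.7 r 85.6 ang -29.67 mod60 0.33
well 1 [622. 272.] 7.2 r 108.5 ang 32.00 mod60 2.00
well 3 [454.7 255.2] 24.3 r 85.7 ang 151.60 mod60 1.60
well 4 [455.7 175. ] 25.3 r 84.2 ang -152.04 mod60 57.96
well 5 [529.3 130.5] 25.1 r 84.0 ang -90.50 mod60 59.50
```

View pics/w8.png

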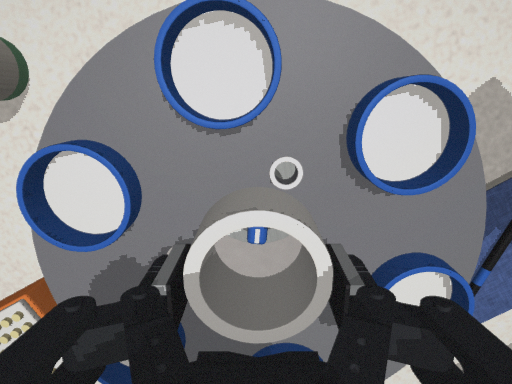

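View pics/s8.png

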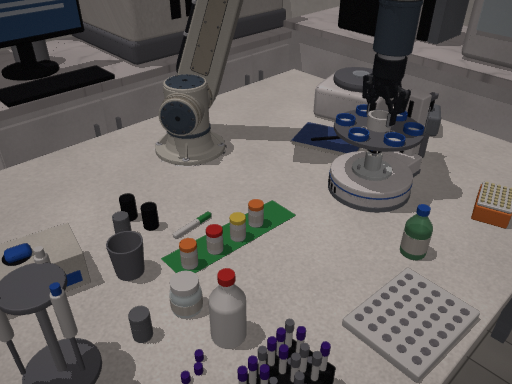

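The disc hangs level over the hub, with the knob visible through the bore at px (257,235). I'll lower it in stages and watch the force.

jog_arm --rows '[{"tx": 0.3, "ty": 0.8, "tz": 0, "rx": 0, "ry": 0, "rz": -0.3, "jaw": 1}, {"tx": 0.3, "ty": 0.8, "tz": 15, "rx": 0, "ry": 0, "rz": -0.3, "jaw": 1}, {"tx": 0.3, "ty": 0.8, "tz": 27, "rx": 0, "ry": 0, "rz": -0.3, "jaw": 1}, {"tx": 0.3, "ty": 0.8, "tz": 36, "rx": 0, "ry": 0, "rz": -0.3, "jaw": 1}, {"tx": 0.3, "ty": 0.8, "tz": 45, "rx": 0, "ry": 0, "rz": -0.3, "jaw": 1}, {"tx": 0.3, "ty": 0.8, "tz": 52, "rx": 0, "ry": 0, "rz": -0.3, "jaw": 1}, {"tx": 0.3, "ty": 0.8, "tz": 52, "rx": 0, "ry": 0, "rz": -0.3, "jaw": 1}]'

```text
t: 14.1
tool_pos: [530.9, 219.7, 321.4]
tool_rot: [-0.001, 0.099, 0.995, -0.001]
force: [0.3, 0.2, -5.0]
width: 61.0
```

Run:
```python
from disc import *
s=env.state(); print(s['force'],s['torque'],s['width']);to([531.2,219.0,107.5],168.5)
f=env.grab_frame('wrist'); save(f,'w9.png',(150,150,400,384),2)
```

```text
[ 0.28456377  0.17516585 -4.99099199] [-0.01155257  0.02175191  0.00626624] 60.96683177280828
cur az 168.62 tcp [530.9 219.7 321.4] j6 -0.86
shift [-0.5, -0.5, 58.9] turn [[-0.1, -0.1, 0.1], [0.2, -0.1, -179.9]]
```

View pics/w9.png

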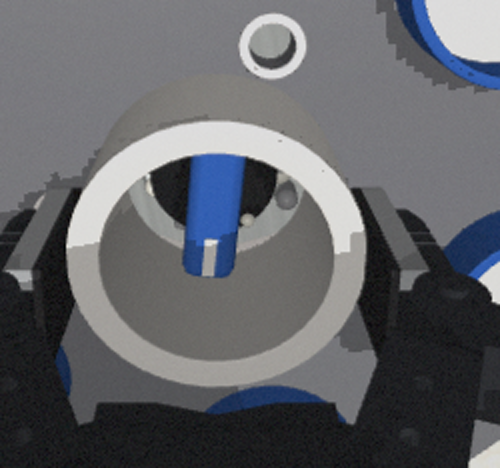

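jog_arm --rows '[{"tx": -0.3, "ty": -0.4, "tz": 8, "rx": 0, "ry": 0, "rz": 0, "jaw": 1}, {"tx": -0.3, "ty": -0.4, "tz": 16, "rx": 0, "ry": 0, "rz": 0, "jaw": 1}, {"tx": -0.3, "ty": -0.4, "tz": 24, "rx": 0, "ry": 0, "rz": 0, "jaw": 1}, {"tx": -0.3, "ty": -0.4, "tz": 32, "rx": 0, "ry": 0, "rz": 0, "jaw": 1}, {"tx": -0.3, "ty": -0.4, "tz": 32, "rx": 0, "ry": 0, "rz": 0, "jaw": 1}]'

```text
t: 14.65
tool_pos: [531.1, 219.3, 289.0]
tool_rot: [-0.001, 0.099, 0.995, -0.001]
force: [0.0, -0.3, -4.4]
width: 60.9
```

Run:
```python
from disc import *
s=env.state(); print(s['force'],s['torque'],s['width']);to([531.2,219.0,107.5],168.5)
f=env.grab_frame('wrist'); save(f,'w10.png',(150,150,400,384),2)
```

```text
[ 0.03242837 -0.32233757 -4.43686601] [0.00138443 0.02604439 0.0477812 ] 60.92851137688624
cur az 168.61 tcp [531.1 219.3 289. ] j6 -0.86
shift [-0.2, -0.2, 26.5] turn [[-0.1, -0.1, 0.1], [0.2, -0.1, -179.9]]
```

View pics/w10.png

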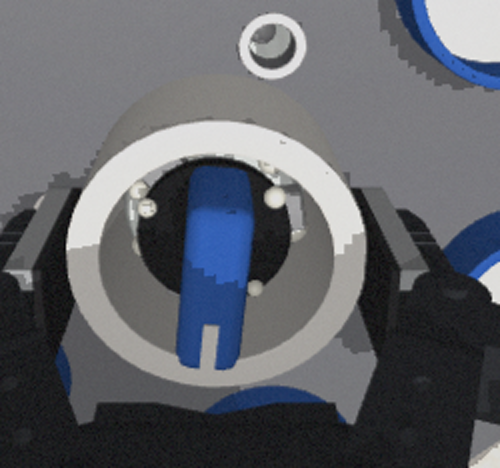

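jog_arm --rows '[{"tx": -0.1, "ty": -0.1, "tz": 6, "rx": 0, "ry": 0, "rz": 0, "jaw": 1}, {"tx": -0.1, "ty": -0.1, "tz": 12, "rx": 0, "ry": 0, "rz": 0, "jaw": 1}, {"tx": -0.1, "ty": -0.1, "tz": 16, "rx": 0, "ry": 0, "rz": 0, "jaw": 1}, {"tx": -0.1, "ty": -0.1, "tz": 18, "rx": 0, "ry": 0, "rz": 0, "jaw": 1}, {"tx": -0.1, "ty": -0.1, "tz": 18, "rx": 0, "ry": 0, "rz": 0, "jaw": 1}]'

```text
t: 15.2
tool_pos: [531.4, 219.2, 272.3]
tool_rot: [-0.0, 0.099, 0.995, -0.0]
force: [-0.1, 0.5, -5.2]
width: 61.2
```

Run:
```python
from disc import *
s=env.state(); print(s['force'],s['torque'],s['width']);to([531.2,219.0,107.5],168.5)
f=env.grab_frame('wrist'); save(f,'w11.png',(200,100,400,300),3)
```

```text
[-0.07810968  0.47502761 -5.19566493] [ 0.03659716 -0.00091076  0.03176208] 61.1773325879102
cur az 168.62 tcp [531.4 219.2 272.3] j6 -0.86
shift [0.2, -0.2, 9.8] turn [[-0.0, -0.0, 0.1], [0.0, -0.0, -179.9]]
```

View pics/w11.png

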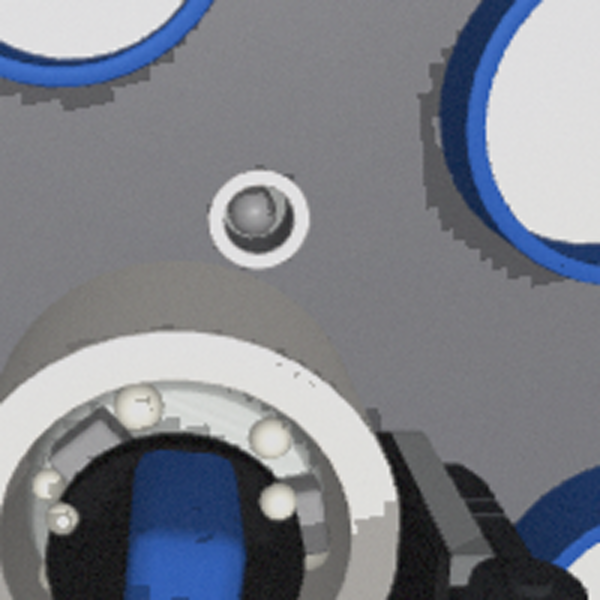

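jog_arm --rows '[{"tx": 0, "ty": 0, "tz": 4, "rx": 0, "ry": 0, "rz": 0, "jaw": 1}, {"tx": 0, "ty": 0, "tz": 7, "rx": 0, "ry": 0, "rz": 0, "jaw": 1}, {"tx": 0, "ty": 0, "tz": 9, "rx": 0, "ry": 0, "rz": 0, "jaw": 1}, {"tx": 0, "ty": 0, "tz": 9, "rx": 0, "ry": 0, "rz": 0, "jaw": 1}]'

```text
t: 15.65
tool_pos: [531.3, 219.2, 263.2]
tool_rot: [-0.0, 0.099, 0.995, -0.0]
force: [0.4, 0.4, -4.9]
width: 61.4
```

Run:
```python
from disc import *
s=env.state(); print(s['force'],s['torque'],s['width']);to([531.2,219.0,107.5],168.5)
f=env.grab_frame('wrist'); save(f,'w12.png',(200,100,400,300),3)
```

```text
[ 0.35999191  0.35612306 -4.93190741] [-0.0201528   0.00924536  0.02646618] 61.387100944900574
cur az 168.62 tcp [531.3 219.2 263.2] j6 -0.86
shift [0.1, -0.2, 0.7] turn [[-0.0, -0.0, 0.1], [0.1, -0.0, -179.9]]
```

View pics/w12.png

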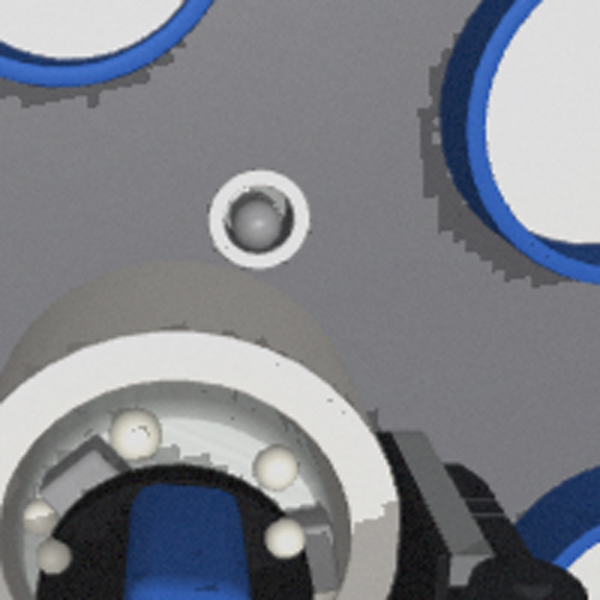

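jog_arm --rows '[{"tx": 0, "ty": 0, "tz": 1, "rx": 0, "ry": 0, "rz": 0, "jaw": 1}, {"tx": 0, "ty": 0, "tz": 1.7, "rx": 0, "ry": 0, "rz": 0, "jaw": 1}, {"tx": 0, "ty": 0, "tz": 1.7, "rx": 0, "ry": 0, "rz": 0, "jaw": 1}]'

```text
t: 16.0
tool_pos: [531.6, 219.2, 262.7]
tool_rot: [0.0, 0.099, 0.995, 0.0]
force: [-2.3, -0.1, 0.6]
width: 61.1
```

Run:
```python
from disc import *
s=env.state(); print(s['force'],s['torque'],s['width']);to([531.2,219.0,107.5],168.5)
```

```text
[-2.29214711 -0.09615247  0.57763448] [-0.11049546  0.76499787  0.03676174] 61.06399321421286
cur az 168.64 tcp [531.6 219.2 262.7] j6 -0.86
shift [0.3, -0.3, 0.2] turn [[0.0, 0.0, 0.1], [-0.1, 0.0, -179.9]]
```

jog_arm --rows '[{"tx": 0, "ty": 0, "tz": 0, "rx": 0, "ry": 0, "rz": 0, "jaw": -0.2}, {"tx": 0, "ty": 0, "tz": 0, "rx": 0, "ry": 0, "rz": 0, "jaw": -1}, {"tx": 0, "ty": 0, "tz": 0, "rx": 0, "ry": 0, "rz": 0, "jaw": -1}, {"tx": 0, "ty": 0, "tz": -20, "rx": 0, "ry": 0, "rz": 0, "jaw": -1}, {"tx": 0, "ty": 0, "tz": -60, "rx": 0, "ry": 0, "rz": 0, "jaw": -1}, {"tx": 0, "ty": 0, "tz": -110, "rx": 0, "ry": 0, "rz": 0, "jaw": -1}, {"tx": 0, "ty": 0, "tz": -150, "rx": 0, "ry": 0, "rz": 0, "jaw": -1}, {"tx": 0, "ty": 0, "tz": -150, "rx": 0, "ry": 0, "rz": 0, "jaw": -1}, {"tx": 0, "ty": 0, "tz": -150, "rx": 0, "ry": 0, "rz": 0, "jaw": -1}]'

```text
t: 16.9
tool_pos: [531.6, 219.3, 413.3]
tool_rot: [0.001, 0.099, 0.995, 0.001]
force: [-0.6, -0.6, -1.3]
width: 85.2
```

Run:
```python
from disc import *
f=env.grab_frame('wrist'); save(f,'w13.png'); np.savez('w13.npz',**{k:np.array(v) for k,v in f.items()})
P,u,v=cloud(f); r=np.hypot(P[:,0]-531,P[:,1]-219)
pl=(r>50)&(r<112)&(P[:,2]>74)&(P[:,2]<90); A=np.c_[P[pl][:,:2]-[531,219],np.ones(pl.sum())]; co=np.linalg.lstsq(A,P[pl][:,2],rcond=None)[0]; print('plate',co)
disc(f,(531,219),70); hub(f,(531,219))
to([531.2,219.0,145.5],164)
```

```text
plate [5.33960737e-04 2.41500058e-03 7.97878316e+01]
collar circ [531.4 217.4] 31.1 2010 z 113.4
blue r 88.34195927543148 well phase mod60 -> disc yaw 59.28 mod60 0.4642431771601375 5353
well 0 [606.5 259.4] 25.3 r 86.0 ang 29.25 mod60 59.25
well 1 [532.5 303.5] 25.4 r 86.1 ang 89.31 mod60 59.31
well 2 [457.8 261.5] 25.4 r 85.9 ang 149.07 mod60 59.07
well 3 [456.6 175.6] 25.2 r 85.7 ang -150.87 mod60 59.13
well 4 [530.4 131.4] 25.0 r 86.0 ang -90.68 mod60 59.32
well 5 [605.3 173.4] 25.1 r 85.9 ang -30.75 mod60 59.25
knob 716 [531.4 218.6] [35.2 12.8] pca deg 73.7 ztop 149.0
pin 0 312 [574.  218.7  79.5] from c: 43.0 mm -0.4 deg
pin 120 242 [508.1 257.   79.5] from c: 44.3 mm 121.1 deg
pin 240 455 [510.4 183.8  79.7] from c: 40.8 mm -120.3 deg
jaw 60 45 rmax 20.8 ang 38.6
jaw 180 161 rmax 20.7 ang 178.7
jaw 300 181 rmax 21.7 ang 301.3
cur az 168.62 tcp [531.4 219.3 411.8] j6 -0.86
shift [0.2, -0.4, 111.3] turn [[0.0, -0.0, 4.6], [0.0, 0.0, -175.4]]
```

View pics/w13.png

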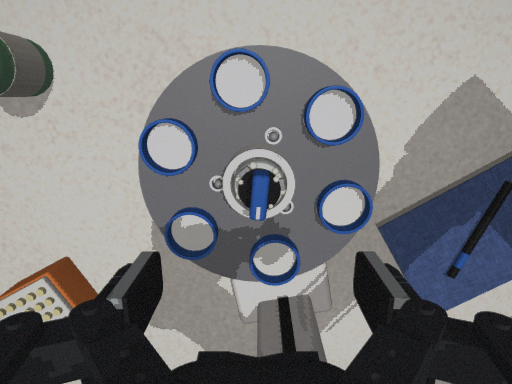

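The disc is home: the plate top is level at 79.8 mm, centred, and the pins show in the holes at px (274,135) and (217,183). Now I'll grip the knob.

jog_arm --rows '[{"tx": 0.2, "ty": -0.3, "tz": 45, "rx": 0, "ry": 0, "rz": 4.6, "jaw": -1}, {"tx": 0.2, "ty": -0.3, "tz": 80, "rx": 0, "ry": 0, "rz": 4.6, "jaw": -1}, {"tx": 0.2, "ty": -0.3, "tz": 100, "rx": 0, "ry": 0, "rz": 4.6, "jaw": -1}, {"tx": 0.2, "ty": -0.3, "tz": 111, "rx": 0, "ry": 0, "rz": 4.6, "jaw": -1}, {"tx": 0.2, "ty": -0.3, "tz": 111, "rx": 0, "ry": 0, "rz": 4.6, "jaw": 0.5}, {"tx": 0.2, "ty": -0.3, "tz": 111, "rx": 0, "ry": 0, "rz": 4.6, "jaw": 1}, {"tx": 0.2, "ty": -0.3, "tz": 111, "rx": 0, "ry": 0, "rz": 4.6, "jaw": 1}, {"tx": 0.2, "ty": -0.3, "tz": 111, "rx": 0, "ry": 0, "rz": 4.6, "jaw": 1}, {"tx": 0.2, "ty": -0.3, "tz": 111, "rx": 0, "ry": 0, "rz": 4.6, "jaw": 1}, {"tx": 0.2, "ty": -0.3, "tz": 111, "rx": 0, "ry": 0, "rz": 4.6, "jaw": 1}]'

```text
t: 17.95
tool_pos: [531.2, 219.1, 302.0]
tool_rot: [0.0, 0.139, 0.99, 0.001]
force: [-3.2, 0.8, 4.3]
width: 11.4
```

Run:
```python
from disc import *
s=env.state(); print(s['force'],s['torque'],s['width']);to([531.2,219.0,145.5],89.4)
```

```text
[-3.2273814   0.80683094  4.27819238] [ 0.22303016  0.91238296 -0.23115101] 11.428226236917345
cur az 164.01 tcp [531.2 219.1 302. ] j6 -0.94
shift [-0.1, -0.1, 1.5] turn [[0.1, -0.0, 74.6], [0.0, 0.1, -105.4]]
```

jog_arm --rows '[{"tx": 0, "ty": 0, "tz": 0, "rx": 0, "ry": 0, "rz": 7, "jaw": 1}, {"tx": 0, "ty": 0, "tz": 0, "rx": 0, "ry": 0, "rz": 14, "jaw": 1}, {"tx": 0, "ty": 0, "tz": 0, "rx": 0, "ry": 0, "rz": 21, "jaw": 1}, {"tx": 0, "ty": 0, "tz": 0, "rx": 0, "ry": 0, "rz": 28, "jaw": 1}, {"tx": 0, "ty": 0, "tz": 0, "rx": 0, "ry": 0, "rz": 35, "jaw": 1}, {"tx": 0, "ty": 0, "tz": 0, "rx": 0, "ry": 0, "rz": 42, "jaw": 1}, {"tx": 0, "ty": 0, "tz": 0, "rx": 0, "ry": 0, "rz": 49, "jaw": 1}, {"tx": 0, "ty": 0, "tz": 0, "rx": 0, "ry": 0, "rz": 56, "jaw": 1}, {"tx": 0, "ty": 0, "tz": 0, "rx": 0, "ry": 0, "rz": 63, "jaw": 1}, {"tx": 0, "ty": 0, "tz": 0, "rx": 0, "ry": 0, "rz": 70, "jaw": 1}, {"tx": 0, "ty": 0, "tz": 0, "rx": 0, "ry": 0, "rz": 75, "jaw": 1}, {"tx": 0, "ty": 0, "tz": 0, "rx": 0, "ry": 0, "rz": 75, "jaw": 1}, {"tx": 0, "ty": 0, "tz": 0, "rx": 0, "ry": 0, "rz": 75, "jaw": 1}]'

```text
t: 19.25
tool_pos: [531.2, 219.1, 302.0]
tool_rot: [0.0, 0.713, 0.702, 0.001]
force: [-3.3, -0.1, 5.4]
width: 11.4
```

Run:
```python
from disc import *
s=env.state(); print(s['force'],s['torque'],s['width']);to([531.2,219.0,145.5],89.4)
```

```text
[-3.32068311 -0.05607863  5.39891947] [ 0.11918476  1.05849155 -0.1188107 ] 11.368035790608719
cur az 89.11 tcp [531.2 219.1 302. ] j6 -2.25
shift [-0.1, 0.0, 1.5] turn [[0.1, -0.0, -0.3], [-0.1, -0.1, 179.7]]
```

jog_arm --rows '[{"tx": 0, "ty": 0, "tz": 0, "rx": 0, "ry": 0, "rz": 0, "jaw": -1}, {"tx": 0, "ty": 0, "tz": 0, "rx": 0, "ry": 0, "rz": 0, "jaw": -1}, {"tx": 0, "ty": 0, "tz": 0, "rx": 0, "ry": 0, "rz": 0, "jaw": -1}, {"tx": 0, "ty": 0, "tz": -40, "rx": 0, "ry": 0, "rz": 0, "jaw": -1}, {"tx": 0, "ty": 0, "tz": -90, "rx": 0, "ry": 0, "rz": 0, "jaw": -1}, {"tx": 0, "ty": 0, "tz": -120, "rx": 0, "ry": 0, "rz": 0, "jaw": -1}, {"tx": 0, "ty": 0, "tz": -120, "rx": 0, "ry": 0, "rz": 0, "jaw": -1}, {"tx": 0, "ty": 0, "tz": -120, "rx": 0, "ry": 0, "rz": 0, "jaw": -1}]'

```text
t: 20.05
tool_pos: [531.2, 219.0, 421.3]
tool_rot: [-0.0, 0.713, 0.701, 0.001]
force: [0.6, 0.2, -1.0]
width: 85.6
```

Run:
```python
from disc import *
f=env.grab_frame('wrist'); save(f,'w14.png'); np.savez('w14.npz',**{k:np.array(v) for k,v in f.items()})
P,u,v=cloud(f); r=np.hypot(P[:,0]-531,P[:,1]-219)
pl=(r>50)&(r<112)&(P[:,2]>74)&(P[:,2]<90); A=np.c_[P[pl][:,:2]-[531,219],np.ones(pl.sum())]; co=np.linalg.lstsq(A,P[pl][:,2],rcond=None)[0]; print('plate',co)
disc(f,(531,219),70); hub(f,(531,219))
f=env.grab_frame('top'); save(f,'t14.png',(210,170,350,250),5)
for t in ['beaker0','marker','disc']:
   print(t,[(np.round(cam2w(f,d['centre']),0).tolist(),round(d['score'],2)) for d in env.tip_of(f,t)])
to([435,-225,150],90)
```

```text
plate [ 2.62604769e-03 -3.16496175e-04  7.97756800e+01]
collar circ [531.1 217.6] 31.1 1593 z 113.5
blue r 88.21564167582764 well phase mod60 -> disc yaw 59.14 mod60 0.4565053544471453 4800
well 0 [606.3 259.4] 25.4 r 86.1 ang 29.09 mod60 59.09
well 1 [532.2 303.4] 25.2 r 85.8 ang 89.31 mod60 59.31
well 2 [457.5 261.5] 25.1 r 85.8 ang 149.20 mod60 59.20
well 3 [456.2 175.4] 25.0 r 86.0 ang -150.62 mod60 59.38
well 4 [530.  131.4] 25.2 r 86.2 ang -90.73 mod60 59.27
well 5 [605.  173.5] 25.3 r 86.1 ang -30.84 mod60 59.16
knob 682 [530.9 218.5] [12.3 35.7] pca deg 179.1 ztop 149.0
pin 0 137 [577.8 219.5  79.5] from c: 46.8 mm 0.6 deg
pin 120 443 [510.6 254.   79.5] from c: 40.5 mm 120.2 deg
pin 240 397 [510.1 183.8  79.6] from c: 40.9 mm -120.6 deg
jaw 60 259 rmax 29.9 ang 60.2
jaw 180 245 rmax 30.6 ang 180.2
jaw 300 290 rmax 30.7 ang 297.8
beaker0 [([436.0, -258.0, 5.0], 0.69), ([528.0, -518.0, -2.0], 0.69), ([241.0, -389.0, 2.0], 0.68), ([432.0, -122.0, 1.0], 0.63), ([254.0, -320.0, 4.0], 0.62), ([435.0, -333.0, 4.0], 0.61), ([436.0, -191.0, 4.0], 0.51), ([189.0, -335.0, -2.0], 0.46)]
marker []
disc [([431.0, -121.0, 3.0], 0.6), ([534.0, 219.0, 72.0], 0.59)]
cur az 89.03 tcp [531.2 218.9 419.7] j6 -2.25
shift [-445.3, -88.4, 115.5] turn [[-0.1, 0.1, -1.0], [0.1, 0.2, 179.0]]
```

View pics/w14.png

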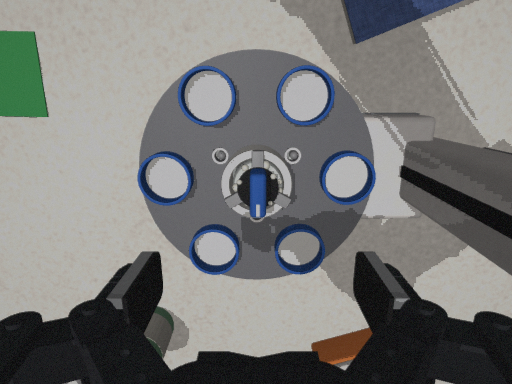

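View pics/t14.png

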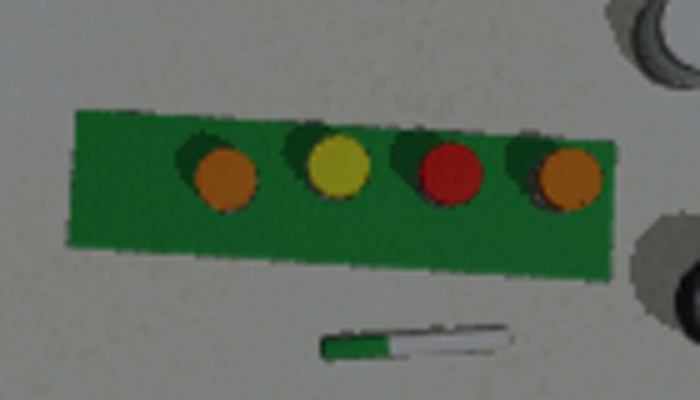

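The jaws now lie over the collar and the knob is back at its start angle (179.1°, the same direction as 0). The disc is still level. Next, the beakers.

Run:
```python
from h import *
to([435,-240,170],180)
```

```text
cur az 89.03 tcp [531.2 218.9 419.7] j6 -2.25
shift [-460.4, -88.2, 95.5] turn [[-0.2, -0.0, -91.0], [-0.0, 0.2, 89.0]]
```

jog_arm --rows '[{"tx": -460, "ty": -88, "tz": 95, "rx": 0, "ry": 0, "rz": -91, "jaw": -1}, {"tx": -460, "ty": -88, "tz": 95, "rx": 0, "ry": 0, "rz": -91, "jaw": -1}, {"tx": -460, "ty": -88, "tz": 95, "rx": 0, "ry": 0, "rz": -91, "jaw": -1}, {"tx": -460, "ty": -88, "tz": 95, "rx": 0, "ry": 0, "rz": -91, "jaw": -1}, {"tx": -460, "ty": -88, "tz": 95, "rx": 0, "ry": 0, "rz": -91, "jaw": -1}, {"tx": -460, "ty": -88, "tz": 95, "rx": 0, "ry": 0, "rz": -91, "jaw": -1}, {"tx": -460, "ty": -88, "tz": 95, "rx": 0, "ry": 0, "rz": -91, "jaw": -1}, {"tx": -460, "ty": -88, "tz": 95, "rx": 0, "ry": 0, "rz": -91, "jaw": -1}, {"tx": -460, "ty": -88, "tz": 95, "rx": 0, "ry": 0, "rz": -91, "jaw": -1}, {"tx": -460, "ty": -88, "tz": 95, "rx": 0, "ry": 0, "rz": -91, "jaw": -1}, {"tx": -460, "ty": -88, "tz": 95, "rx": 0, "ry": 0, "rz": -91, "jaw": -1}, {"tx": -460, "ty": -88, "tz": 95, "rx": 0, "ry": 0, "rz": -91, "jaw": -1}, {"tx": -460, "ty": -88, "tz": 95, "rx": 0, "ry": 0, "rz": -91, "jaw": -1}, {"tx": -460, "ty": -88, "tz": 95, "rx": 0, "ry": 0, "rz": -91, "jaw": -1}]'

```text
t: 21.7
tool_pos: [435.4, -239.3, 325.7]
tool_rot: [-0.0, 0.001, 1.0, 0.0]
force: [-0.2, -1.0, 0.2]
width: 85.3
```

```bash
cat > bk.py <<'E'
from h import *
def beakers(f,boxes=((380,490,-400,-60),)):
    P,u,v=cloud(f); col=f['pixels'][v,u].astype(int)
    x0,x1,y0,y1=boxes[0]
    m=(P[:,2]>58)&(P[:,2]<70)&(P[:,0]>x0)&(P[:,0]<x1)&(P[:,1]>y0)&(P[:,1]<y1)
    im=np.zeros(f['z_map'].shape,np.uint8); im[v[m],u[m]]=1
    n,l,st,ce=cv2.connectedComponentsWithStats(im); idx=l[v,u]
    for k in range(1,n):
        s=idx==k
        if s.sum()<80: continue
        c,r=cv2.minEnclosingCircle(P[s][:,:2].astype(np.float32)); print('lid',np.round(c,1),'r %.1f'%r,s.sum(),'z %.1f'%P[s][:,2].mean(),'px',ce[k].round(),'rgb',col[s].mean(0).round())
E
python3 - <<'E'
from bk import *
f=env.grab_frame('wrist'); save(f,'w15.png'); beakers(f); print(env.state()['tool_pos'])
E
```

```text
lid [ 434.1 -334.1] r 19.1 2756 z 63.2 px [259.  64.] rgb [151. 101.  53.]
lid [ 435.3 -261.2] r 19.3 2112 z 63.2 px [257. 171.] rgb [145.  42.  39.]
lid [ 438.  -192.6] r 19.4 1720 z 63.0 px [254. 256.] rgb [121. 108.  47.]
lid [ 429.  -123.5] r 19.8 1444 z 62.9 px [265. 329.] rgb [145.  87.  44.]
[ 435.4694247  -239.16404708  325.85814518]
```

View pics/w15.png

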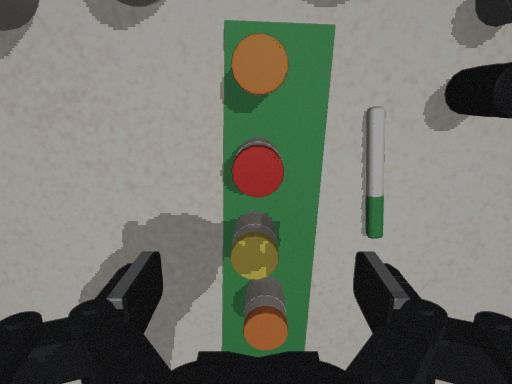

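Lids at px (259,64), (257,171), (254,256) and (265,329) give four beakers at z 63, as expected. I'll take the nearest one first.

Run:
```python
from h import *
to([429,-122.7,44],180)
```

```text
cur az 179.96 tcp [ 435.5 -239.2  325.9] j6 0.19
shift [6.5, 116.5, 126.9] turn [[0.0, -0.0, -0.0], [-0.0, -0.0, 180.0]]
```

jog_arm --rows '[{"tx": 3, "ty": 50, "tz": 10, "rx": 0, "ry": 0, "rz": 0, "jaw": -1}, {"tx": 6.5, "ty": 100, "tz": 20, "rx": 0, "ry": 0, "rz": 0, "jaw": -1}, {"tx": 6.5, "ty": 116.5, "tz": 45, "rx": 0, "ry": 0, "rz": 0, "jaw": -1}, {"tx": 6.5, "ty": 116.5, "tz": 75, "rx": 0, "ry": 0, "rz": 0, "jaw": -1}, {"tx": 6.5, "ty": 116.5, "tz": 105, "rx": 0, "ry": 0, "rz": 0, "jaw": -1}, {"tx": 6.5, "ty": 116.5, "tz": 127, "rx": 0, "ry": 0, "rz": 0, "jaw": -1}, {"tx": 6.5, "ty": 116.5, "tz": 127, "rx": 0, "ry": 0, "rz": 0, "jaw": -1}, {"tx": 6.5, "ty": 116.5, "tz": 127, "rx": 0, "ry": 0, "rz": 0, "jaw": 1}, {"tx": 6.5, "ty": 116.5, "tz": 127, "rx": 0, "ry": 0, "rz": 0, "jaw": 1}, {"tx": 6.5, "ty": 116.5, "tz": 127, "rx": 0, "ry": 0, "rz": 0, "jaw": 1}, {"tx": 6.5, "ty": 116.5, "tz": 127, "rx": 0, "ry": 0, "rz": 0, "jaw": 1}, {"tx": 6.5, "ty": 116.5, "tz": 127, "rx": 0, "ry": 0, "rz": 0, "jaw": 1}]' --squeeze 35

```text
t: 22.95
tool_pos: [429.4, -123.0, 200.2]
tool_rot: [0.001, -0.0, 1.0, -0.0]
force: [-0.9, 1.9, 6.9]
width: 36.9
```

Run:
```python
from disc import *
s=env.state(); print(s['force'],s['width']);to([605.7,174,210],239)
```

```text
[-0.88524587  1.86275062  6.91545975] 36.94630904305022
cur az -179.96 tcp [ 429.4 -123.   200.2] j6 -0.07
shift [-176.9, 296.9, -164.4] turn [[-0.1, 0.1, -59.0], [0.1, 0.1, 121.0]]
```

jog_arm --rows '[{"tx": 0, "ty": 0, "tz": -25, "rx": 0, "ry": 0, "rz": 0, "jaw": 1}, {"tx": 0, "ty": 0, "tz": -70, "rx": 0, "ry": 0, "rz": 0, "jaw": 1}, {"tx": 0, "ty": 0, "tz": -115, "rx": 0, "ry": 0, "rz": 0, "jaw": 1}, {"tx": -15, "ty": 25, "tz": -150, "rx": 0, "ry": 0, "rz": -5, "jaw": 1}, {"tx": -38, "ty": 63, "tz": -165, "rx": 0, "ry": 0, "rz": -13, "jaw": 1}, {"tx": -60, "ty": 101, "tz": -165, "rx": 0, "ry": 0, "rz": -21, "jaw": 1}, {"tx": -82, "ty": 139, "tz": -165, "rx": 0, "ry": 0, "rz": -29, "jaw": 1}, {"tx": -105, "ty": 177, "tz": -165, "rx": 0, "ry": 0, "rz": -37, "jaw": 1}, {"tx": -127, "ty": 215, "tz": -165, "rx": 0, "ry": 0, "rz": -45, "jaw": 1}, {"tx": -150, "ty": 252, "tz": -165, "rx": 0, "ry": 0, "rz": -53, "jaw": 1}, {"tx": -168, "ty": 283, "tz": -165, "rx": 0, "ry": 0, "rz": -59, "jaw": 1}, {"tx": -177, "ty": 297, "tz": -165, "rx": 0, "ry": 0, "rz": -59, "jaw": 1}, {"tx": -177, "ty": 297, "tz": -165, "rx": 0, "ry": 0, "rz": -59, "jaw": 1}, {"tx": -177, "ty": 297, "tz": -165, "rx": 0, "ry": 0, "rz": -59, "jaw": 1}]'

```text
t: 24.35
tool_pos: [605.6, 174.1, 363.6]
tool_rot: [-0.0, -0.493, 0.87, 0.0]
force: [-0.1, -0.7, -0.1]
width: 37.3
```

Run:
```python
from disc import *
s=env.state(); print(s['force'],s['width']);to([605.7,174,280.5-155],239)
f=env.grab_frame('wrist'); save(f,'w16.png'); disc(f,(531.5,218),70)
```

```text
[-0.05222068 -0.68354456 -0.08925592] 37.33259950034767
cur az -120.98 tcp [605.6 174.1 363.6] j6 0.50
shift [-0.0, -0.2, 83.1] turn [[0.0, -0.0, 0.0], [0.1, 0.1, -180.0]]
blue r 92.07287512232509 well phase mod60 -> disc yaw 58.50 mod60 0.31179133852401636 3300
well 0 [606.4 259.2] 25.4 r 85.5 ang 28.83 mod60 58.83
well 4 [530.8 131.2] 25.3 r 86.8 ang -90.44 mod60 59.56
well 5 [605.6 173.4] 25.0 r 86.5 ang -31.04 mod60 58.96
```

View pics/w16.png

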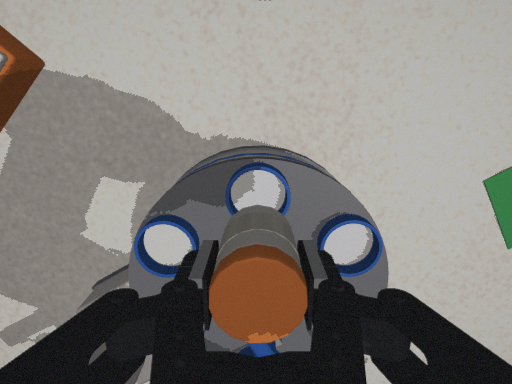

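jog_arm --rows '[{"tx": 0, "ty": 0, "tz": 30, "rx": 0, "ry": 0, "rz": 0, "jaw": 1}, {"tx": 0, "ty": 0, "tz": 55, "rx": 0, "ry": 0, "rz": 0, "jaw": 1}, {"tx": 0, "ty": 0, "tz": 68, "rx": 0, "ry": 0, "rz": 0, "jaw": 1}, {"tx": 0, "ty": 0, "tz": 78, "rx": 0, "ry": 0, "rz": 0, "jaw": 1}, {"tx": 0, "ty": 0, "tz": 84, "rx": 0, "ry": 0, "rz": 0, "jaw": 1}, {"tx": 0, "ty": 0, "tz": 84, "rx": 0, "ry": 0, "rz": 0, "jaw": 1}]'

```text
t: 25.0
tool_pos: [605.7, 173.9, 280.0]
tool_rot: [-0.0, -0.493, 0.87, -0.0]
force: [0.4, 0.0, -0.5]
width: 37.3
```

Run:
```python
from disc import *
s=env.state(); print(s['force'],s['width']);to([605.7,174,278.5-155],239)
```

```text
[ 0.35982682  0.02578105 -0.52813064] 37.32927055689183
cur az -120.99 tcp [605.7 173.9 280. ] j6 0.50
shift [-0.1, 0.1, 1.5] turn [[0.0, -0.0, 0.0], [0.0, 0.0, -180.0]]
```

jog_arm --rows '[{"tx": 0, "ty": 0, "tz": 1.3, "rx": 0, "ry": 0, "rz": 0, "jaw": 1}, {"tx": 0, "ty": 0, "tz": 1.3, "rx": 0, "ry": 0, "rz": 0, "jaw": 1}, {"tx": 0, "ty": 0, "tz": 1.3, "rx": 0, "ry": 0, "rz": 0, "jaw": -0.3}, {"tx": 0, "ty": 0, "tz": 1.3, "rx": 0, "ry": 0, "rz": 0, "jaw": -0.6}, {"tx": 0, "ty": 0, "tz": 1.3, "rx": 0, "ry": 0, "rz": 0, "jaw": -0.6}, {"tx": 0, "ty": 0, "tz": -20, "rx": 0, "ry": 0, "rz": 0, "jaw": -0.6}, {"tx": 0, "ty": 0, "tz": -60, "rx": 0, "ry": 0, "rz": 0, "jaw": -0.6}, {"tx": 0, "ty": 0, "tz": -100, "rx": 0, "ry": 0, "rz": 0, "jaw": -1}, {"tx": 0, "ty": 0, "tz": -100, "rx": 0, "ry": 0, "rz": 0, "jaw": -1}]'

```text
t: 25.9
tool_pos: [606.7, 174.1, 387.3]
tool_rot: [0.006, -0.493, 0.87, -0.001]
force: [1.5, 0.3, 1.0]
width: 85.7
```

Run:
```python
from bk import *
f=env.grab_frame('wrist'); save(f,'w17.png')
P,u,v=cloud(f)
m=(P[:,2]>137)&(P[:,2]<147)&(np.hypot(P[:,0]-605.7,P[:,1]-174)<25); c=cv2.minEnclosingCircle(P[m][:,:2].astype(np.float32)); print('placed lid',c,P[m][:,2].mean(),m.sum())
to([438,-191.8,110],180)
```

```text
placed lid ((606.38623046875, 173.8502197265625), 19.180809020996094) 141.13686009673486 2230
cur az -120.96 tcp [606.2 174.2 383.9] j6 0.50
shift [401.1, -43.6, 116.6] turn [[-0.0, 0.4, 59.0], [-0.5, -0.1, -121.0]]
```

View pics/w17.png

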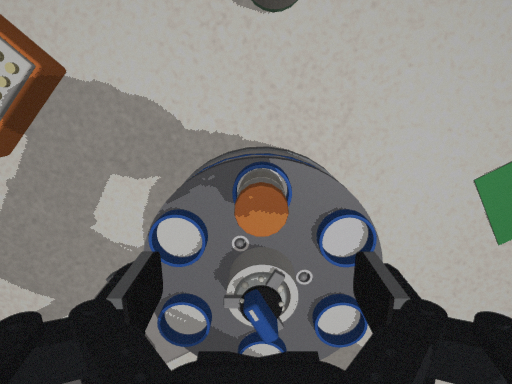

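The orange beaker stands in well 5, lid at px (262,209) and z 141. Next is the yellow one.

jog_arm --rows '[{"tx": 401, "ty": -43.5, "tz": 85, "rx": 0, "ry": 0, "rz": 59, "jaw": -1}, {"tx": 401, "ty": -43.5, "tz": 85, "rx": 0, "ry": 0, "rz": 59, "jaw": -1}, {"tx": 401, "ty": -43.5, "tz": 85, "rx": 0, "ry": 0, "rz": 59, "jaw": -1}, {"tx": 401, "ty": -43.5, "tz": 85, "rx": 0, "ry": 0, "rz": 59, "jaw": -1}, {"tx": 401, "ty": -43.5, "tz": 85, "rx": 0, "ry": 0, "rz": 59, "jaw": -1}, {"tx": 401, "ty": -43.5, "tz": 85, "rx": 0, "ry": 0, "rz": 59, "jaw": -1}, {"tx": 401, "ty": -43.5, "tz": 85, "rx": 0, "ry": 0, "rz": 59, "jaw": -1}, {"tx": 401, "ty": -43.5, "tz": 85, "rx": 0, "ry": 0, "rz": 59, "jaw": -1}, {"tx": 401, "ty": -43.5, "tz": 85, "rx": 0, "ry": 0, "rz": 59, "jaw": -1}, {"tx": 401, "ty": -43.5, "tz": 85, "rx": 0, "ry": 0, "rz": 59, "jaw": -1}, {"tx": 401, "ty": -43.5, "tz": 85, "rx": 0, "ry": 0, "rz": 59, "jaw": -1}, {"tx": 401, "ty": -43.5, "tz": 85, "rx": 0, "ry": 0, "rz": 59, "jaw": -1}]'

```text
t: 27.15
tool_pos: [437.3, -191.2, 295.1]
tool_rot: [0.0, -0.001, 1.0, 0.0]
force: [0.8, 0.6, 0.1]
width: 85.2
```

Run:
```python
from bk import *
f=env.grab_frame('wrist'); save(f,'w18.png'); beakers(f)
to([438,-191.8,44],180)
```

```text
lid [ 434.4 -316.4] r 6.9 88 z 60.9 px [264.   1.] rgb [79. 45. 24.]
lid [ 435.4 -261.2] r 19.2 3300 z 63.2 px [261. 103.] rgb [151.  47.  44.]
lid [ 438.2 -192.7] r 19.1 2552 z 63.1 px [256. 212.] rgb [155. 144.  62.]
cur az -179.88 tcp [ 437.3 -191.2  295.1] j6 0.08
shift [-0.6, -0.6, 96.1] turn [[0.0, 0.0, 0.1], [-0.0, 0.0, -179.9]]
```

View pics/w18.png

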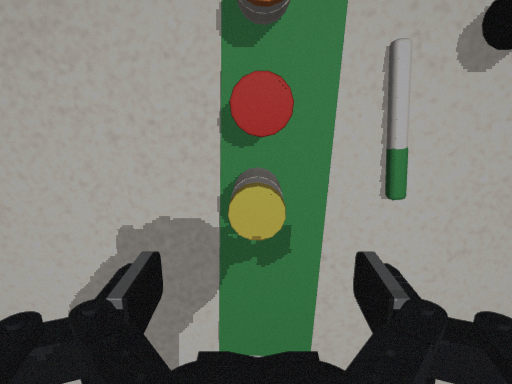

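The yellow lid is at px (257,212), still at (438,-192). I'll go down, grip and lift.

jog_arm --rows '[{"tx": -0.7, "ty": -0.6, "tz": 40, "rx": 0, "ry": 0, "rz": 0, "jaw": -1}, {"tx": -0.7, "ty": -0.6, "tz": 70, "rx": 0, "ry": 0, "rz": 0, "jaw": -1}, {"tx": -0.7, "ty": -0.6, "tz": 88, "rx": 0, "ry": 0, "rz": 0, "jaw": -1}, {"tx": -0.7, "ty": -0.6, "tz": 96, "rx": 0, "ry": 0, "rz": 0, "jaw": -1}, {"tx": -0.7, "ty": -0.6, "tz": 96, "rx": 0, "ry": 0, "rz": 0, "jaw": -1}, {"tx": -0.7, "ty": -0.6, "tz": 96, "rx": 0, "ry": 0, "rz": 0, "jaw": 1}, {"tx": -0.7, "ty": -0.6, "tz": 96, "rx": 0, "ry": 0, "rz": 0, "jaw": 1}, {"tx": -0.7, "ty": -0.6, "tz": 96, "rx": 0, "ry": 0, "rz": 0, "jaw": 1}, {"tx": -0.7, "ty": -0.6, "tz": 96, "rx": 0, "ry": 0, "rz": 0, "jaw": 1}, {"tx": -0.7, "ty": -0.6, "tz": 96, "rx": 0, "ry": 0, "rz": 0, "jaw": 1}, {"tx": -0.7, "ty": -0.6, "tz": 70, "rx": 0, "ry": 0, "rz": 0, "jaw": 1}, {"tx": -0.7, "ty": -0.6, "tz": 25, "rx": 0, "ry": 0, "rz": 0, "jaw": 1}, {"tx": -0.7, "ty": -0.6, "tz": -20, "rx": 0, "ry": 0, "rz": 0, "jaw": 1}, {"tx": -0.7, "ty": -0.6, "tz": -60, "rx": 0, "ry": 0, "rz": 0, "jaw": 1}, {"tx": -0.7, "ty": -0.6, "tz": -70, "rx": 0, "ry": 0, "rz": 0, "jaw": 1}, {"tx": -0.7, "ty": -0.6, "tz": -70, "rx": 0, "ry": 0, "rz": 0, "jaw": 1}]'

```text
t: 28.8
tool_pos: [437.5, -192.7, 366.4]
tool_rot: [0.002, -0.0, 1.0, -0.0]
force: [0.1, 0.4, -1.7]
width: 37.2
```

Run:
```python
from disc import *
s=env.state(); print(s['force'],s['width']);to([530.6,132,210],179)
```

```text
[ 0.06545868  0.42944111 -1.7242608 ] 37.21328305069651
cur az -179.99 tcp [ 437.5 -192.7  366.4] j6 0.09
shift [-93.2, 324.7, 1.7] turn [[-0.0, 0.2, 1.0], [-0.3, -0.0, -179.0]]
```

jog_arm --rows '[{"tx": -10, "ty": 36, "tz": 1, "rx": 0, "ry": 0, "rz": 1, "jaw": 1}, {"tx": -22, "ty": 76, "tz": 1, "rx": 0, "ry": 0, "rz": 1, "jaw": 1}, {"tx": -34, "ty": 118, "tz": 1, "rx": 0, "ry": 0, "rz": 1, "jaw": 1}, {"tx": -46, "ty": 160, "tz": 1, "rx": 0, "ry": 0, "rz": 1, "jaw": 1}, {"tx": -58, "ty": 202, "tz": 1, "rx": 0, "ry": 0, "rz": 1, "jaw": 1}, {"tx": -70, "ty": 244, "tz": 1, "rx": 0, "ry": 0, "rz": 1, "jaw": 1}, {"tx": -82, "ty": 284, "tz": 1, "rx": 0, "ry": 0, "rz": 1, "jaw": 1}, {"tx": -90, "ty": 314, "tz": 1, "rx": 0, "ry": 0, "rz": 1, "jaw": 1}, {"tx": -93, "ty": 324.7, "tz": 1, "rx": 0, "ry": 0, "rz": 1, "jaw": 1}, {"tx": -93, "ty": 324.7, "tz": 1, "rx": 0, "ry": 0, "rz": 1, "jaw": 1}, {"tx": -93, "ty": 324.7, "tz": 1, "rx": 0, "ry": 0, "rz": 1, "jaw": 1}, {"tx": -93, "ty": 324.7, "tz": 30, "rx": 0, "ry": 0, "rz": 1, "jaw": 1}, {"tx": -93, "ty": 324.7, "tz": 55, "rx": 0, "ry": 0, "rz": 1, "jaw": 1}, {"tx": -93, "ty": 324.7, "tz": 62, "rx": 0, "ry": 0, "rz": 1, "jaw": 1}, {"tx": -93, "ty": 324.7, "tz": 62, "rx": 0, "ry": 0, "rz": 1, "jaw": 1}]'

```text
t: 30.3
tool_pos: [529.8, 130.9, 302.2]
tool_rot: [-0.001, 0.009, 1.0, -0.001]
force: [1.3, 0.8, -0.6]
width: 37.6
```

Run:
```python
from disc import *
s=env.state(); print(s['force'],s['width']);to([530.6,132,278.5-155],179)
f=env.grab_frame('wrist'); save(f,'w19.png')
```

```text
[ 1.27406516  0.84769033 -0.61471231] 37.5732027721658
cur az 178.96 tcp [529.8 130.9 302.2] j6 -0.55
shift [-0.8, 1.1, 23.7] turn [[-0.1, -0.1, -0.0], [-0.2, 0.1, 180.0]]
```

View pics/w19.png

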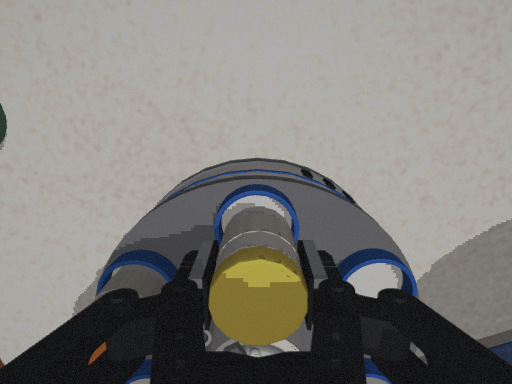

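jog_arm --rows '[{"tx": -0.8, "ty": 1.1, "tz": 4, "rx": 0, "ry": 0, "rz": 0, "jaw": 1}, {"tx": -0.8, "ty": 1.1, "tz": 14, "rx": 0, "ry": 0, "rz": 0, "jaw": 1}, {"tx": -0.8, "ty": 1.1, "tz": 22, "rx": 0, "ry": 0, "rz": 0, "jaw": 1}, {"tx": -0.8, "ty": 1.1, "tz": 24.3, "rx": 0, "ry": 0, "rz": 0, "jaw": 1}, {"tx": -0.8, "ty": 1.1, "tz": 24.3, "rx": 0, "ry": 0, "rz": 0, "jaw": 1}]'

```text
t: 30.85
tool_pos: [531.0, 133.1, 278.4]
tool_rot: [-0.0, 0.008, 1.0, -0.0]
force: [0.1, -0.7, -1.1]
width: 37.3
```

Run:
```python
from disc import *
s=env.state(); print(s['force'],s['width']);to([530.6,132,278.5-155],179)
```

```text
[ 0.06196116 -0.71798173 -1.09570952] 37.27021396455877
cur az 179.04 tcp [531.  133.1 278.4] j6 -0.55
shift [0.3, -1.2, -0.1] turn [[-0.0, -0.0, 0.0], [0.0, -0.0, -180.0]]
```

jog_arm --rows '[{"tx": 0.2, "ty": -0.8, "tz": 1.2, "rx": 0, "ry": 0, "rz": 0, "jaw": 1}, {"tx": 0.2, "ty": -0.8, "tz": 1.2, "rx": 0, "ry": 0, "rz": 0, "jaw": 1}, {"tx": 0.2, "ty": -0.8, "tz": 1.2, "rx": 0, "ry": 0, "rz": 0, "jaw": -0.3}, {"tx": 0.2, "ty": -0.8, "tz": 1.2, "rx": 0, "ry": 0, "rz": 0, "jaw": -0.6}, {"tx": 0.2, "ty": -0.8, "tz": 1.2, "rx": 0, "ry": 0, "rz": 0, "jaw": -0.6}, {"tx": 0.2, "ty": -0.8, "tz": -20, "rx": 0, "ry": 0, "rz": 0, "jaw": -0.6}, {"tx": 0.2, "ty": -0.8, "tz": -60, "rx": 0, "ry": 0, "rz": 0, "jaw": -0.6}, {"tx": 0.2, "ty": -0.8, "tz": -100, "rx": 0, "ry": 0, "rz": 0, "jaw": -1}, {"tx": 0.2, "ty": -0.8, "tz": -100, "rx": 0, "ry": 0, "rz": 0, "jaw": -1}, {"tx": 0.2, "ty": -0.8, "tz": -100, "rx": 0, "ry": 0, "rz": 0, "jaw": -1}]'

```text
t: 31.85
tool_pos: [530.9, 132.4, 379.6]
tool_rot: [0.001, 0.009, 1.0, 0.001]
force: [-0.6, 0.6, -1.6]
width: 85.7
```

Run:
```python
from bk import *
f=env.grab_frame('wrist'); save(f,'w20.png')
P,u,v=cloud(f)
for q in ((530.6,132),(605.7,174)):
    m=(P[:,2]>137)&(P[:,2]<147)&(np.hypot(P[:,0]-q[0],P[:,1]-q[1])<25); c=cv2.minEnclosingCircle(P[m][:,:2].astype(np.float32)); print('placed lid',c,P[m][:,2].mean(),m.sum())
to([435.4,-260.4,150],180)
```

```text
placed lid ((531.295654296875, 132.72915649414062), 19.189720153808594) 141.15429123967857 2378
placed lid ((605.5629272460938, 173.36305236816406), 19.18368148803711) 140.80024714539698 1014
cur az 179.01 tcp [530.6 132.3 378.3] j6 -0.55
shift [88.4, -394.3, 73.2] turn [[0.0, -0.0, -1.0], [-0.1, -0.0, 179.0]]
```

View pics/w20.png

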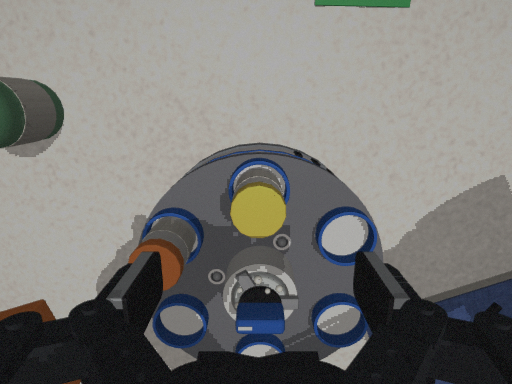

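Two beakers are in, with lids at px (258,210) and (158,262). Next is the red one.

jog_arm --rows '[{"tx": 88.5, "ty": -394, "tz": 72, "rx": 0, "ry": 0, "rz": -1, "jaw": -1}, {"tx": 88.5, "ty": -394, "tz": 72, "rx": 0, "ry": 0, "rz": -1, "jaw": -1}, {"tx": 88.5, "ty": -394, "tz": 72, "rx": 0, "ry": 0, "rz": -1, "jaw": -1}, {"tx": 88.5, "ty": -394, "tz": 72, "rx": 0, "ry": 0, "rz": -1, "jaw": -1}, {"tx": 88.5, "ty": -394, "tz": 72, "rx": 0, "ry": 0, "rz": -1, "jaw": -1}, {"tx": 88.5, "ty": -394, "tz": 72, "rx": 0, "ry": 0, "rz": -1, "jaw": -1}, {"tx": 88.5, "ty": -394, "tz": 72, "rx": 0, "ry": 0, "rz": -1, "jaw": -1}, {"tx": 88.5, "ty": -394, "tz": 72, "rx": 0, "ry": 0, "rz": -1, "jaw": -1}, {"tx": 88.5, "ty": -394, "tz": 72, "rx": 0, "ry": 0, "rz": -1, "jaw": -1}, {"tx": 88.5, "ty": -394, "tz": 72, "rx": 0, "ry": 0, "rz": -1, "jaw": -1}, {"tx": 88.5, "ty": -394, "tz": 72, "rx": 0, "ry": 0, "rz": -1, "jaw": -1}, {"tx": 88.5, "ty": -394, "tz": 72, "rx": 0, "ry": 0, "rz": -1, "jaw": -1}]'

```text
t: 33.1
tool_pos: [436.0, -259.1, 306.6]
tool_rot: [-0.0, -0.001, 1.0, 0.0]
force: [-0.6, 0.3, 0.6]
width: 85.2
```

Run:
```python
from bk import *
f=env.grab_frame('wrist'); save(f,'w21.png'); beakers(f)
to([435.4,-260.4,44],180)
```

```text
lid [ 434.  -334.1] r 19.2 3034 z 63.2 px [261.  94.] rgb [153. 101.  53.]
lid [ 435.5 -261.5] r 19.1 2320 z 63.1 px [258. 205.] rgb [144.  40.  38.]
cur az -179.87 tcp [ 436.  -259.   306.7] j6 0.23
shift [0.7, -1.4, 107.7] turn [[0.0, 0.0, 0.1], [-0.0, 0.0, -179.9]]
```

View pics/w21.png

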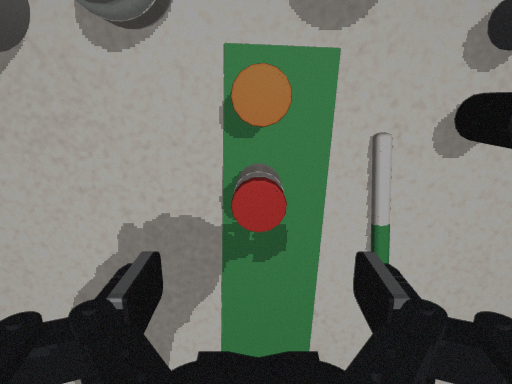

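The red lid is at px (258,205), unmoved.

jog_arm --rows '[{"tx": 0.6, "ty": -1.5, "tz": 40, "rx": 0, "ry": 0, "rz": 0, "jaw": -1}, {"tx": 0.6, "ty": -1.5, "tz": 75, "rx": 0, "ry": 0, "rz": 0, "jaw": -1}, {"tx": 0.6, "ty": -1.5, "tz": 98, "rx": 0, "ry": 0, "rz": 0, "jaw": -1}, {"tx": 0.6, "ty": -1.5, "tz": 107.5, "rx": 0, "ry": 0, "rz": 0, "jaw": -1}, {"tx": 0.6, "ty": -1.5, "tz": 107.5, "rx": 0, "ry": 0, "rz": 0, "jaw": -1}, {"tx": 0.6, "ty": -1.5, "tz": 107.5, "rx": 0, "ry": 0, "rz": 0, "jaw": 1}, {"tx": 0.6, "ty": -1.5, "tz": 107.5, "rx": 0, "ry": 0, "rz": 0, "jaw": 1}, {"tx": 0.6, "ty": -1.5, "tz": 107.5, "rx": 0, "ry": 0, "rz": 0, "jaw": 1}, {"tx": 0.6, "ty": -1.5, "tz": 107.5, "rx": 0, "ry": 0, "rz": 0, "jaw": 1}, {"tx": 0.6, "ty": -1.5, "tz": 107.5, "rx": 0, "ry": 0, "rz": 0, "jaw": 1}, {"tx": 0.6, "ty": -1.5, "tz": 82, "rx": 0, "ry": 0, "rz": 0, "jaw": 1}, {"tx": 0.6, "ty": -1.5, "tz": 37, "rx": 0, "ry": 0, "rz": 0, "jaw": 1}, {"tx": 0.6, "ty": -1.5, "tz": -8, "rx": 0, "ry": 0, "rz": 0, "jaw": 1}, {"tx": 0.6, "ty": -1.5, "tz": -48, "rx": 0, "ry": 0, "rz": 0, "jaw": 1}, {"tx": 0.6, "ty": -1.5, "tz": -58, "rx": 0, "ry": 0, "rz": 0, "jaw": 1}, {"tx": 0.6, "ty": -1.5, "tz": -58, "rx": 0, "ry": 0, "rz": 0, "jaw": 1}]'

```text
t: 34.75
tool_pos: [435.1, -261.6, 366.2]
tool_rot: [0.002, -0.0, 1.0, -0.0]
force: [-0.2, -0.0, -2.4]
width: 37.2
```

Run:
```python
from disc import *
s=env.state(); print(s['force'],s['width']);to([456.7,176,210],119)
```

```text
[-0.2210043  -0.02027958 -2.35936887] 37.153125801268835
cur az -179.98 tcp [ 435.1 -261.6  366.2] j6 0.23
shift [-21.7, 437.6, 1.0] turn [[0.1, 0.2, 61.0], [-0.2, 0.1, -119.0]]
```

jog_arm --rows '[{"tx": -2, "ty": 35, "tz": 1, "rx": 0, "ry": 0, "rz": 5, "jaw": 1}, {"tx": -4, "ty": 75, "tz": 1, "rx": 0, "ry": 0, "rz": 11, "jaw": 1}, {"tx": -6, "ty": 115, "tz": 1, "rx": 0, "ry": 0, "rz": 17, "jaw": 1}, {"tx": -8, "ty": 155, "tz": 1, "rx": 0, "ry": 0, "rz": 23, "jaw": 1}, {"tx": -10, "ty": 195, "tz": 1, "rx": 0, "ry": 0, "rz": 29, "jaw": 1}, {"tx": -12, "ty": 235, "tz": 1, "rx": 0, "ry": 0, "rz": 35, "jaw": 1}, {"tx": -14, "ty": 275, "tz": 1, "rx": 0, "ry": 0, "rz": 41, "jaw": 1}, {"tx": -16, "ty": 315, "tz": 1, "rx": 0, "ry": 0, "rz": 47, "jaw": 1}, {"tx": -18, "ty": 355, "tz": 1, "rx": 0, "ry": 0, "rz": 53, "jaw": 1}, {"tx": -20, "ty": 395, "tz": 1, "rx": 0, "ry": 0, "rz": 58, "jaw": 1}, {"tx": -21.7, "ty": 425, "tz": 1, "rx": 0, "ry": 0, "rz": 61, "jaw": 1}, {"tx": -21.7, "ty": 437.6, "tz": 1, "rx": 0, "ry": 0, "rz": 61, "jaw": 1}, {"tx": -21.7, "ty": 437.6, "tz": 1, "rx": 0, "ry": 0, "rz": 61, "jaw": 1}, {"tx": -21.7, "ty": 437.6, "tz": 1, "rx": 0, "ry": 0, "rz": 61, "jaw": 1}, {"tx": -21.7, "ty": 437.6, "tz": 30, "rx": 0, "ry": 0, "rz": 61, "jaw": 1}, {"tx": -21.7, "ty": 437.6, "tz": 55, "rx": 0, "ry": 0, "rz": 61, "jaw": 1}, {"tx": -21.7, "ty": 437.6, "tz": 62, "rx": 0, "ry": 0, "rz": 61, "jaw": 1}, {"tx": -21.7, "ty": 437.6, "tz": 62, "rx": 0, "ry": 0, "rz": 61, "jaw": 1}]'

```text
t: 36.55
tool_pos: [456.3, 174.9, 301.9]
tool_rot: [-0.0, 0.508, 0.861, -0.001]
force: [0.0, -0.6, -0.6]
width: 37.3
```

Run:
```python
from disc import *
s=env.state(); print(s['force'],s['width']);to([456.7,176,278-155],119)
f=env.grab_frame('wrist'); save(f,'w22.png')
```

```text
[ 0.0030368  -0.58951376 -0.63565586] 37.25717922199451
cur az 118.97 tcp [456.3 174.9 301.9] j6 -1.75
shift [0.8, 0.9, 23.9] turn [[-0.1, 0.0, -0.0], [0.1, 0.2, 180.0]]
```

View pics/w22.png

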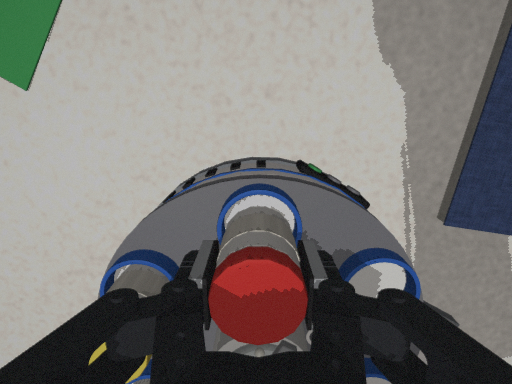

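jog_arm --rows '[{"tx": 0.6, "ty": 0.7, "tz": 4, "rx": 0, "ry": 0, "rz": 0, "jaw": 1}, {"tx": 0.6, "ty": 0.7, "tz": 14, "rx": 0, "ry": 0, "rz": 0, "jaw": 1}, {"tx": 0.6, "ty": 0.7, "tz": 22, "rx": 0, "ry": 0, "rz": 0, "jaw": 1}, {"tx": 0.6, "ty": 0.7, "tz": 24.3, "rx": 0, "ry": 0, "rz": 0, "jaw": 1}, {"tx": 0.6, "ty": 0.7, "tz": 24.3, "rx": 0, "ry": 0, "rz": 0, "jaw": 1}]'

```text
t: 37.1
tool_pos: [456.8, 176.9, 278.1]
tool_rot: [-0.0, 0.507, 0.862, -0.0]
force: [0.3, 0.8, -0.5]
width: 37.1
```

Run:
```python
from disc import *
s=env.state(); print(s['force'],s['width']);to([456.7,176,278-155],119)
```

```text
[ 0.27714898  0.79664015 -0.48519677] 37.11880655660171
cur az 119.03 tcp [456.8 176.9 278.1] j6 -1.75
shift [-0.7, -0.6, 0.1] turn [[-0.0, 0.0, 0.0], [-0.0, -0.0, -180.0]]
```

jog_arm --rows '[{"tx": -0.4, "ty": -0.4, "tz": 1.2, "rx": 0, "ry": 0, "rz": 0, "jaw": 1}, {"tx": -0.4, "ty": -0.4, "tz": 1.2, "rx": 0, "ry": 0, "rz": 0, "jaw": 1}, {"tx": -0.4, "ty": -0.4, "tz": 1.2, "rx": 0, "ry": 0, "rz": 0, "jaw": -0.3}, {"tx": -0.4, "ty": -0.4, "tz": 1.2, "rx": 0, "ry": 0, "rz": 0, "jaw": -0.6}, {"tx": -0.4, "ty": -0.4, "tz": 1.2, "rx": 0, "ry": 0, "rz": 0, "jaw": -0.6}, {"tx": -0.4, "ty": -0.4, "tz": -20, "rx": 0, "ry": 0, "rz": 0, "jaw": -0.6}, {"tx": -0.4, "ty": -0.4, "tz": -60, "rx": 0, "ry": 0, "rz": 0, "jaw": -0.6}, {"tx": -0.4, "ty": -0.4, "tz": -100, "rx": 0, "ry": 0, "rz": 0, "jaw": -1}, {"tx": -0.4, "ty": -0.4, "tz": -100, "rx": 0, "ry": 0, "rz": 0, "jaw": -1}, {"tx": -0.4, "ty": -0.4, "tz": -100, "rx": 0, "ry": 0, "rz": 0, "jaw": -1}]'

```text
t: 38.1
tool_pos: [456.7, 176.4, 379.2]
tool_rot: [0.0, 0.507, 0.862, 0.001]
force: [0.4, 0.0, -0.5]
width: 85.1
```

Run:
```python
from bk import *
f=env.grab_frame('wrist'); save(f,'w23.png')
P,u,v=cloud(f)
for q in ((456.7,176),(530.6,132),(605.7,174)):
    m=(P[:,2]>137)&(P[:,2]<147)&(np.hypot(P[:,0]-q[0],P[:,1]-q[1])<25)
    if m.sum()>9: c=cv2.minEnclosingCircle(P[m][:,:2].astype(np.float32)); print('placed lid',c,P[m][:,2].mean(),m.sum())
to([434.2,-333.3,150],180)
```

```text
placed lid ((457.809326171875, 176.29132080078125), 19.296655654907227) 141.130106565987 2380
placed lid ((530.4518432617188, 133.44613647460938), 19.01471710205078) 140.8280986228154 962
placed lid ((594.4818725585938, 174.343994140625), 15.649085998535156) 140.627328422806 559
cur az 119.02 tcp [456.5 176.3 378. ] j6 -1.75
shift [-434.8, -266.6, 72.9] turn [[-0.0, -0.0, -61.0], [-0.0, 0.0, 119.0]]
```

View pics/w23.png

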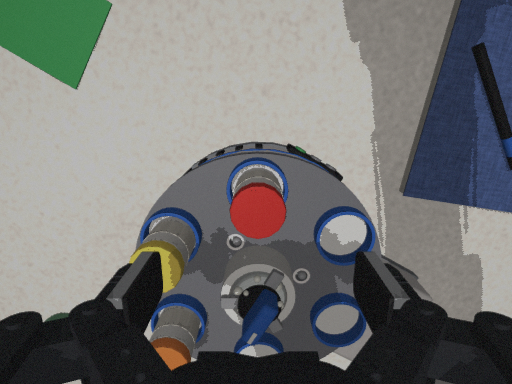

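Three are in, with lids at px (258,210), (157,260) and (170,354). Now the last, the far orange one.

jog_arm --rows '[{"tx": -435, "ty": -266.5, "tz": 72, "rx": 0, "ry": 0, "rz": -61, "jaw": -1}, {"tx": -435, "ty": -266.5, "tz": 72, "rx": 0, "ry": 0, "rz": -61, "jaw": -1}, {"tx": -435, "ty": -266.5, "tz": 72, "rx": 0, "ry": 0, "rz": -61, "jaw": -1}, {"tx": -435, "ty": -266.5, "tz": 72, "rx": 0, "ry": 0, "rz": -61, "jaw": -1}, {"tx": -435, "ty": -266.5, "tz": 72, "rx": 0, "ry": 0, "rz": -61, "jaw": -1}, {"tx": -435, "ty": -266.5, "tz": 72, "rx": 0, "ry": 0, "rz": -61, "jaw": -1}, {"tx": -435, "ty": -266.5, "tz": 72, "rx": 0, "ry": 0, "rz": -61, "jaw": -1}, {"tx": -435, "ty": -266.5, "tz": 72, "rx": 0, "ry": 0, "rz": -61, "jaw": -1}, {"tx": -435, "ty": -266.5, "tz": 72, "rx": 0, "ry": 0, "rz": -61, "jaw": -1}, {"tx": -435, "ty": -266.5, "tz": 72, "rx": 0, "ry": 0, "rz": -61, "jaw": -1}, {"tx": -435, "ty": -266.5, "tz": 72, "rx": 0, "ry": 0, "rz": -61, "jaw": -1}, {"tx": -435, "ty": -266.5, "tz": 72, "rx": 0, "ry": 0, "rz": -61, "jaw": -1}, {"tx": -435, "ty": -266.5, "tz": 72, "rx": 0, "ry": 0, "rz": -61, "jaw": -1}, {"tx": -435, "ty": -266.5, "tz": 72, "rx": 0, "ry": 0, "rz": -61, "jaw": -1}]'

```text
t: 39.55
tool_pos: [434.3, -333.3, 305.0]
tool_rot: [-0.001, 0.0, 1.0, 0.001]
force: [0.3, 0.0, -0.8]
width: 85.5
```

Run:
```python
from bk import *
f=env.grab_frame('wrist'); save(f,'w24.png'); beakers(f)
to([434.2,-333.3,44],180)
```

```text
lid [ 434.2 -334.4] r 19.2 2334 z 63.1 px [257. 207.] rgb [154.  94.  48.]
cur az -179.97 tcp [ 434.5 -332.8  305.5] j6 0.37
shift [0.2, -0.6, 106.5] turn [[0.1, -0.1, 0.0], [0.1, 0.1, -180.0]]
```

View pics/w24.png

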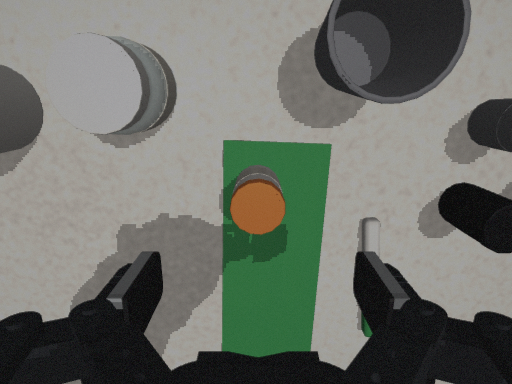

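The last lid is at px (257,207), unmoved and clear of the jar and cup.

jog_arm --rows '[{"tx": 0.2, "ty": -0.7, "tz": 40, "rx": 0, "ry": 0, "rz": 0, "jaw": -1}, {"tx": 0.2, "ty": -0.7, "tz": 75, "rx": 0, "ry": 0, "rz": 0, "jaw": -1}, {"tx": 0.2, "ty": -0.7, "tz": 97, "rx": 0, "ry": 0, "rz": 0, "jaw": -1}, {"tx": 0.2, "ty": -0.7, "tz": 106.5, "rx": 0, "ry": 0, "rz": 0, "jaw": -1}, {"tx": 0.2, "ty": -0.7, "tz": 106.5, "rx": 0, "ry": 0, "rz": 0, "jaw": -1}, {"tx": 0.2, "ty": -0.7, "tz": 106.5, "rx": 0, "ry": 0, "rz": 0, "jaw": 1}, {"tx": 0.2, "ty": -0.7, "tz": 106.5, "rx": 0, "ry": 0, "rz": 0, "jaw": 1}, {"tx": 0.2, "ty": -0.7, "tz": 106.5, "rx": 0, "ry": 0, "rz": 0, "jaw": 1}, {"tx": 0.2, "ty": -0.7, "tz": 106.5, "rx": 0, "ry": 0, "rz": 0, "jaw": 1}, {"tx": 0.2, "ty": -0.7, "tz": 106.5, "rx": 0, "ry": 0, "rz": 0, "jaw": 1}, {"tx": 0.2, "ty": -0.7, "tz": 81, "rx": 0, "ry": 0, "rz": 0, "jaw": 1}, {"tx": 0.2, "ty": -0.7, "tz": 36, "rx": 0, "ry": 0, "rz": 0, "jaw": 1}, {"tx": 0.2, "ty": -0.7, "tz": -9, "rx": 0, "ry": 0, "rz": 0, "jaw": 1}, {"tx": 0.2, "ty": -0.7, "tz": -49, "rx": 0, "ry": 0, "rz": 0, "jaw": 1}, {"tx": 0.2, "ty": -0.7, "tz": -59, "rx": 0, "ry": 0, "rz": 0, "jaw": 1}, {"tx": 0.2, "ty": -0.7, "tz": -59, "rx": 0, "ry": 0, "rz": 0, "jaw": 1}]'

```text
t: 41.2
tool_pos: [434.7, -334.2, 367.1]
tool_rot: [0.002, -0.0, 1.0, -0.001]
force: [0.1, 0.1, -1.7]
width: 37.4
```

Run:
```python
from disc import *
s=env.state(); print(s['force'],s['width']);to([457.9,262,210],239)
```

```text
[ 0.12180456  0.06343655 -1.68722535] 37.428685289798736
cur az -179.99 tcp [ 434.7 -334.2  367.1] j6 0.37
shift [-23.4, 596.2, 1.4] turn [[-0.2, 0.2, -59.0], [0.2, 0.2, 121.0]]
```

jog_arm --rows '[{"tx": -1, "ty": 36, "tz": 1, "rx": 0, "ry": 0, "rz": -3, "jaw": 1}, {"tx": -3, "ty": 78, "tz": 1, "rx": 0, "ry": 0, "rz": -7, "jaw": 1}, {"tx": -5, "ty": 120, "tz": 1, "rx": 0, "ry": 0, "rz": -11, "jaw": 1}, {"tx": -6, "ty": 162, "tz": 1, "rx": 0, "ry": 0, "rz": -15, "jaw": 1}, {"tx": -8, "ty": 204, "tz": 1, "rx": 0, "ry": 0, "rz": -20, "jaw": 1}, {"tx": -10, "ty": 246, "tz": 1, "rx": 0, "ry": 0, "rz": -25, "jaw": 1}, {"tx": -11, "ty": 288, "tz": 1, "rx": 0, "ry": 0, "rz": -30, "jaw": 1}, {"tx": -13, "ty": 330, "tz": 1, "rx": 0, "ry": 0, "rz": -35, "jaw": 1}, {"tx": -15, "ty": 372, "tz": 1, "rx": 0, "ry": 0, "rz": -40, "jaw": 1}, {"tx": -16, "ty": 414, "tz": 1, "rx": 0, "ry": 0, "rz": -45, "jaw": 1}, {"tx": -18, "ty": 456, "tz": 1, "rx": 0, "ry": 0, "rz": -49, "jaw": 1}, {"tx": -20, "ty": 498, "tz": 1, "rx": 0, "ry": 0, "rz": -53, "jaw": 1}, {"tx": -21, "ty": 538, "tz": 1, "rx": 0, "ry": 0, "rz": -57, "jaw": 1}, {"tx": -23, "ty": 575, "tz": 1, "rx": 0, "ry": 0, "rz": -59, "jaw": 1}, {"tx": -23.4, "ty": 596, "tz": 1, "rx": 0, "ry": 0, "rz": -59, "jaw": 1}, {"tx": -23.4, "ty": 596, "tz": 1, "rx": 0, "ry": 0, "rz": -59, "jaw": 1}, {"tx": -23.4, "ty": 596, "tz": 1, "rx": 0, "ry": 0, "rz": -59, "jaw": 1}, {"tx": -23.4, "ty": 596, "tz": 1, "rx": 0, "ry": 0, "rz": -59, "jaw": 1}]'

```text
t: 43.0
tool_pos: [457.6, 261.0, 363.8]
tool_rot: [-0.001, -0.492, 0.871, -0.0]
force: [0.3, 1.0, -0.5]
width: 37.3
```

Run:
```python
from disc import *
s=env.state(); print(s['force'],s['width']);to([457.9,262,278-155],239)
f=env.grab_frame('wrist'); save(f,'w25.png')
f=env.grab_frame('top'); save(f,'t25.png')
```

```text
[ 0.33686932  0.98784237 -0.50474022] 37.33498084009208
cur az -121.05 tcp [457.6 261.  363.8] j6 0.21
shift [-1.1, 0.2, 85.8] turn [[0.0, -0.1, -0.0], [-0.1, -0.0, 180.0]]
```

View pics/w25.png

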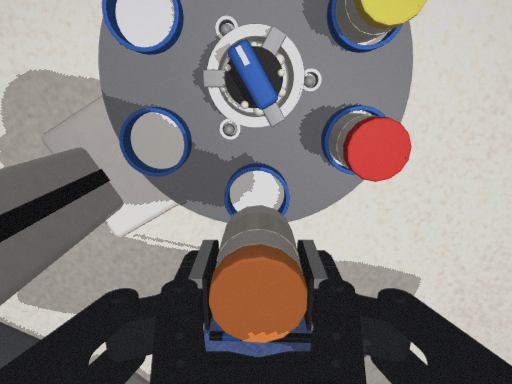

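View pics/t25.png

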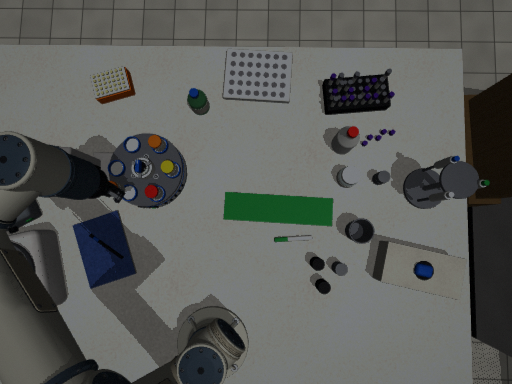

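The mat is empty now. Well 2 is at px (258,192) ahead of the held beaker, the same layout as the earlier placings. I'll lower it.

jog_arm --rows '[{"tx": -1, "ty": 0.2, "tz": 25, "rx": 0, "ry": 0, "rz": 0, "jaw": 1}, {"tx": -1, "ty": 0.2, "tz": 50, "rx": 0, "ry": 0, "rz": 0, "jaw": 1}, {"tx": -1, "ty": 0.2, "tz": 66, "rx": 0, "ry": 0, "rz": 0, "jaw": 1}, {"tx": -1, "ty": 0.2, "tz": 76, "rx": 0, "ry": 0, "rz": 0, "jaw": 1}, {"tx": -1, "ty": 0.2, "tz": 84, "rx": 0, "ry": 0, "rz": 0, "jaw": 1}, {"tx": -1, "ty": 0.2, "tz": 85.5, "rx": 0, "ry": 0, "rz": 0, "jaw": 1}, {"tx": -1, "ty": 0.2, "tz": 85.5, "rx": 0, "ry": 0, "rz": 0, "jaw": 1}]'

```text
t: 43.8
tool_pos: [458.2, 262.9, 279.4]
tool_rot: [0.0, -0.493, 0.87, 0.0]
force: [-0.0, 0.4, -0.2]
width: 37.4
```

Run:
```python
from disc import *
s=env.state(); print(s['force'],s['width']);to([457.9,262,278-155],239)
```

```text
[-0.00186844  0.43233884 -0.20115988] 37.387375546992416
cur az -120.98 tcp [458.2 262.9 279.4] j6 0.21
shift [1.0, -0.2, 1.4] turn [[-0.0, 0.1, 0.0], [-0.1, -0.0, -180.0]]
```

jog_arm --rows '[{"tx": 0.6, "ty": -0.1, "tz": 2, "rx": 0, "ry": 0, "rz": 0, "jaw": 1}, {"tx": 0.6, "ty": -0.1, "tz": 2, "rx": 0, "ry": 0, "rz": 0, "jaw": 1}, {"tx": 0.6, "ty": -0.1, "tz": 2, "rx": 0, "ry": 0, "rz": 0, "jaw": -0.3}, {"tx": 0.6, "ty": -0.1, "tz": 2, "rx": 0, "ry": 0, "rz": 0, "jaw": -0.6}, {"tx": 0.6, "ty": -0.1, "tz": 2, "rx": 0, "ry": 0, "rz": 0, "jaw": -0.6}, {"tx": 0.6, "ty": -0.1, "tz": -20, "rx": 0, "ry": 0, "rz": 0, "jaw": -0.6}, {"tx": 0.6, "ty": -0.1, "tz": -60, "rx": 0, "ry": 0, "rz": 0, "jaw": -0.6}, {"tx": 0.6, "ty": -0.1, "tz": -105, "rx": 0, "ry": 0, "rz": 0, "jaw": -1}, {"tx": 0.6, "ty": -0.1, "tz": -140, "rx": 0, "ry": 0, "rz": 0, "jaw": -1}, {"tx": 0.6, "ty": -0.1, "tz": -140, "rx": 0, "ry": 0, "rz": 0, "jaw": -1}, {"tx": 0.6, "ty": -0.1, "tz": -140, "rx": 0, "ry": 0, "rz": 0, "jaw": -1}]'

```text
t: 44.9
tool_pos: [457.8, 262.4, 419.3]
tool_rot: [0.001, -0.493, 0.87, 0.0]
force: [0.8, 0.1, -0.3]
width: 85.3
```

Run:
```python
from disc import *
f=env.grab_frame('wrist'); save(f,'w26.png')
P,u,v=cloud(f)
for q in ((457.9,262),(456.7,176),(530.6,132),(605.7,174)):
    m=(P[:,2]>137)&(P[:,2]<147)&(np.hypot(P[:,0]-q[0],P[:,1]-q[1])<25)
    if m.sum()>9: c=cv2.minEnclosingCircle(P[m][:,:2].astype(np.float32)); print('placed lid',c,P[m][:,2].mean(),m.sum())
to([531.2,190,260],90)
f=env.grab_frame('scene'); save(f,'s26.png')
```

```text
placed lid ((458.6421203613281, 263.15167236328125), 19.338111877441406) 141.14150765515862 1755
placed lid ((458.1371765136719, 177.0061492919922), 19.314035415649414) 141.12798698038193 2052
placed lid ((531.180419921875, 133.78512573242188), 19.3565673828125) 141.11884566404436 2036
cur az -120.98 tcp [457.6 262.3 418.1] j6 0.21
shift [24.1, -100.3, 3.1] turn [[-0.0, -0.1, 149.0], [0.1, -0.0, -31.0]]
```

View pics/w26.png

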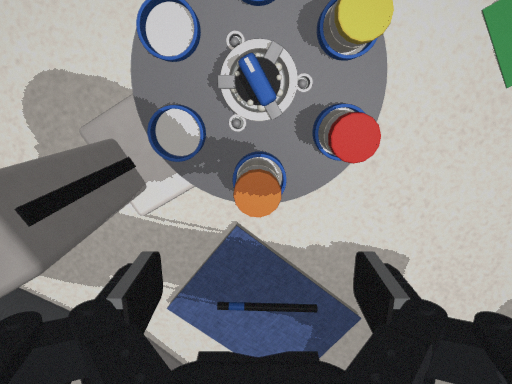

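View pics/s26.png

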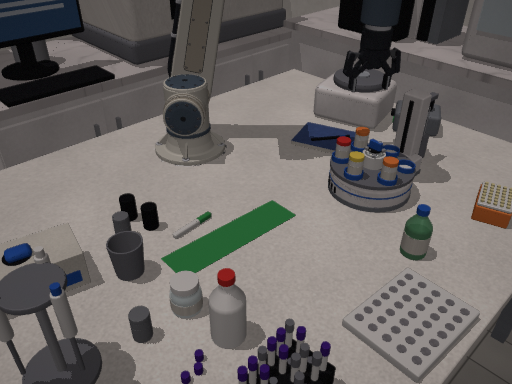

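All four are in. I'll take a last check from above the hub.

jog_arm --rows '[{"tx": 24, "ty": -100, "tz": -10, "rx": 0, "ry": 0, "rz": -31, "jaw": -1}, {"tx": 24, "ty": -100, "tz": -10, "rx": 0, "ry": 0, "rz": -31, "jaw": -1}, {"tx": 24, "ty": -100, "tz": -10, "rx": 0, "ry": 0, "rz": -31, "jaw": -1}, {"tx": 24, "ty": -100, "tz": -10, "rx": 0, "ry": 0, "rz": -31, "jaw": -1}, {"tx": 24, "ty": -100, "tz": -10, "rx": 0, "ry": 0, "rz": -31, "jaw": -1}, {"tx": 24, "ty": -100, "tz": -10, "rx": 0, "ry": 0, "rz": -31, "jaw": -1}]'

```text
t: 45.6
tool_pos: [531.0, 190.4, 427.8]
tool_rot: [-0.001, -0.706, 0.708, 0.0]
force: [-0.3, 0.5, 0.4]
width: 85.3
```

Run:
```python
from disc import *
f=env.grab_frame('wrist'); save(f,'w27.png')
P,u,v=cloud(f); c0=(531.5,218)
for k in (2,3,4,5):
    a=np.radians(29.2+60*k); q=np.array(c0)+86*np.array([np.cos(a),np.sin(a)])
    m=(P[:,2]>137)&(P[:,2]<147)&(np.hypot(P[:,0]-q[0],P[:,1]-q[1])<25)
    if m.sum()>9: c=cv2.minEnclosingCircle(P[m][:,:2].astype(np.float32)); print('lid',k,np.round(c[0],1),round(c[1],1),'z %.1f'%P[m][:,2].mean(),'off',np.round(np.array(c[0])-q,1))
r=np.hypot(P[:,0]-531,P[:,1]-218); pl=(r>50)&(r<112)&(P[:,2]>76)&(P[:,2]<84); A=np.c_[P[pl][:,:2]-[531,219],np.ones(pl.sum())]; print('plate',np.linalg.lstsq(A,P[pl][:,2],rcond=None)[0])
disc(f,c0,70); hub(f,c0)
f=env.grab_frame('top')
for t in ['buffer_bottle','reagent_jar','wash_bottle','waste_cup','marker']:
    print(t,[(np.round(cam2w(f,d['centre']),0).tolist(),round(d['score'],2)) for d in env.tip_of(f,t)][:2])
```

```text
lid 2 [458.6 262.9] 19.4 z 141.0 off [1.  0.9]
lid 3 [458.7 176.9] 19.4 z 141.1 off [2.3 0.9]
lid 4 [531.8 133.8] 19.2 z 141.1 off [1.5 1.8]
lid 5 [605.9 174.6] 19.2 z 141.2 off [0.5 0.6]
plate [1.84985115e-04 1.03523866e-03 7.93756332e+01]
collar circ [531.5 217.6] 31.1 1628 z 113.4
blue r 83.05287840069361 well phase mod60 -> disc yaw 2.79 mod60 0.431389791645539 3462
well 0 [605.5 174. ] 25.0 r 85.9 ang -30.55 mod60 59.45
well 1 [606.4 259.9] 25.0 r 86.0 ang 29.41 mod60 59.41
well 2 [532.3 303.6] 25.2 r 85.9 ang 89.47 mod60 59.47
well 3 [457.9 261.2] 24.9 r 85.5 ang 149.35 mod60 59.35
well 4 [457.2 175.3] 25.0 r 85.5 ang -150.29 mod60 59.71
well 5 [530.9 131.8] 25.0 r 85.9 ang -90.41 mod60 59.59
knob 644 [531.9 218.7] [12.7 34.7] pca deg 179.0 ztop 149.0
pin 0 440 [572.  218.1  79.5] from c: 40.5 mm 0.1 deg
pin 120 196 [509.9 257.7  79.5] from c: 45.2 mm 118.5 deg
pin 240 291 [511.1 181.   79.6] from c: 42.3 mm -118.9 deg
jaw 60 291 rmax 31.1 ang 61.3
jaw 180 75 rmax 30.7 ang 185.0
jaw 300 291 rmax 29.7 ang 300.8
buffer_bottle [([762.0, 70.0, -1.0], 0.76)]
reagent_jar [([531.0, -413.0, -5.0], 0.59)]
wash_bottle [([646.0, -397.0, 1.0], 0.81), ([455.0, 267.0, 83.0], 0.41)]
waste_cup [([359.0, -440.0, -4.0], 0.75)]
marker [([332.0, -247.0, 3.0], 0.56)]
```

View pics/w27.png

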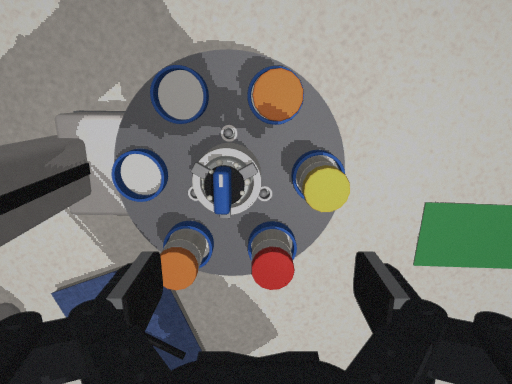

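All four lids are within 3 mm of their well centres at z 141. The disc is level, the knob is shut, and the bystanders haven't moved. I'm handing in.

```bash
python3 -c "
from cell import env
print(env.sign_off())"
```

```text
the job is handed in; nothing more can be done
None
```

The job is done and handed in at about 46 s of the 210 s allowed; the sign-off gave no verdict.

- **Knob:** It broke free on the second anticlockwise stroke. I turned it to the open stop (about 75°), fitted the disc, then turned it back. The last reading was 179.0°, the same bar direction as about 0° at the start, and the jaw tips are about 30–31 mm out, over the collar.
- **Disc:** It went down over the three pins without extra turning and sits level. The plate top reads 79.4–79.8 mm against 80 mm expected, and its centre is about 1 mm off the hub axis.
- **Beakers:** All four (two orange, one yellow, one red) stand in wells 2, 3, 4 and 5. Their lids are 1–2.5 mm from the well centres at 141 mm height, against about 142 mm expected.
- **Rest of the bench:** The mat is empty. All five bystanders read within about 5 mm of where they started, and I did not touch the black and grey look-alikes. The gripper is open and clear of everything.

Two readings in the last picture disagreed. The rough blue-rim estimate of disc angle gave 2.8°, thrown off by the lids covering the rims. The circles fitted to each well gave -0.5°, in line with the earlier readings of about -0.8°, and the plate height confirms the disc is home. The pin positions in that picture are also unreliable because the plate now covers the pins.

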